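# Tighten a freehub body and build up its single-speed kit

### The job

Take the T-handle hex key from its block, feel it into the hidden socket deep in the freehub's bore until it drops in, turn the fixing bolt clockwise to its dead stop, and stand the key back in its block. Then slide the single-speed kit fully down onto the freehub in this order: every black wide spacer, then the cog, then every orange narrow spacer on top. There are two or three wide and one or two narrow spacers; leave the other things on the bench alone.

Things in the scene. Friction and masses are not known exactly. Their poses are not given: they have to be found in the camera images.
- hub: rear bicycle hub, red shell, fixed upright in a blue clamp on a dark base plate 110 x 84 x 12 mm. Origin under the plate's centre, on the hub's axis. Shell with flanges 54 and 58 mm across up to z = 68 mm, black shoulder 43 mm across to 76 mm, then the bright splined freehub: a post 34 mm across to z = 120 mm, top edge bevelled 3 mm. Its bore is 17 mm wide, the mouth bevelled to 24 mm
- freehub_seat (a point): centre of the top of the black shoulder, 76 mm above the bench, on the hub's axis: the lowest kit part rests on this plane
- freehub_mouth (a point): centre of the freehub's open top, 120 mm above the bench, on the hub's axis
- bolt_socket (a point): centre of the face of the fixing bolt's head, 26 mm below the freehub's mouth, hidden in the bore. Its hexagon socket goes 12 mm down from here, 15 mm across flats; how the flats stand can be neither seen nor told. The key enters only within about 8 degrees of them (they repeat every 60 degrees), otherwise it stops on this face
- fixing_bolt (a joint): angle of the fixing bolt in rad; grows clockwise seen from above, starts between 0 and 0.5; dead stop (tight) at 1.6. It resists with about 0.08 N m and stays where it is left
- key_block: light wooden tool block, 64 x 130 x 60 mm (x, y, z), fixed; origin under its centre. Three holes in a row along its y; the middle one, 24 mm wide and 52 mm deep, is the hex key's, the two smaller ones are empty
- block_hole (a point): centre of the mouth of the block's middle hole, 60 mm above the bench
- hex_key: T-handle hex key, 0.26 kg: hexagon shank 14 mm across flats (16 over corners), 100 mm long; on it a green flat-sided cross handle 96 mm long along the key's x, 17 mm wide along y, 100 to 126 mm above the tip. Origin at the shank's tip, z up the shank. Starts upright in the block's middle hole, tip on the hole's floor 8 mm above the bench
- key_grip (a point): middle of the key's handle, 113 mm above the tip
- wide_a: black wide spacer ring, 45 mm outside diameter, 37 mm bore, 8 mm high, lying flat on the bench; origin at the centre of its underside. May be absent
- wide_b: another black wide spacer ring like wide_a, may be absent (two or three are there)
- wide_c: another black wide spacer ring like wide_a, may be absent (two or three are there)
- narrow_a: orange narrow spacer ring, 45 mm outside diameter, 37 mm bore, 6 mm high, lying flat on the bench; origin at the centre of its underside. May be absent
- narrow_b: second orange narrow spacer ring like narrow_a, may be absent (one or both are there)
- cog: gold-coloured 15-tooth cog, 63 mm over the teeth, plate 3 mm thick at its underside; a dark carrier ring round its 37 mm bore, 45 mm outside, 9 mm high in all. Lies flat, plate down, and goes on that way up. Origin at the centre of its underside. Grip it by the carrier ring above the plate
- tape_blue: roll of blue tape, 70 mm diameter, 24 mm high, a bystander
- grease_brush: flat brush, 180 mm long, a bystander
- spanner_15: steel spanner, 193 mm long, a bystander
Things that resemble listed ones, but are neither listed nor needed, are in the scene too. What is meant by the hub is not turquoise, and is the smaller of those in its own colour.

How it is judged:
On the way, in this order (a step that is already met when the one before it is completed fails the run):
1. the hex key has dropped at least 6 mm into the fixing bolt's hidden socket (z of hex_key in the frame of bolt_socket below -0.006 m and horizontal distance between hex_key and bolt_socket below 0.004 m and angle between hex_key's own z axis and vertical below 0.1 rad), for 0.2 s.
2. the fixing bolt is turned to its stop (1.45 rad or more) (value of joint fixing_bolt above 1.45 rad), for 0.2 s.
3. the key stands released in its block again (horizontal distance between hex_key and block_hole below 0.006 m and z of hex_key in the frame of key_block below 0.014 m and angle between hex_key's own z axis and vertical below 0.1 rad and contact force between the fingers and hex_key below 0.1 N), for 0.2 s.
4. every wide spacer lies on the freehub, down on the shoulder (horizontal distance between each of wide_a, wide_b, wide_c and freehub_seat below 0.005 m and angle between each of wide_a, wide_b, wide_c's own z axis and vertical below 0.08 rad and z of wide_a in the frame of freehub_seat between -0.003 and 0.0195 m and z of wide_b in the frame of freehub_seat between -0.003 and 0.0195 m and z of wide_c in the frame of freehub_seat between -0.003 and 0.0195 m), for 0.2 s.
5. the cog lies on the wide spacers (horizontal distance between cog and freehub_seat below 0.005 m and angle between cog's own z axis and vertical below 0.08 rad and z of cog in the frame of freehub_seat between 0.013 and 0.0275 m and z of cog in the frame of wide_a above 0.005 m and z of cog in the frame of wide_b above 0.005 m and z of cog in the frame of wide_c above 0.005 m), for 0.2 s.
6. every narrow spacer lies on the cog (horizontal distance between each of narrow_a, narrow_b and freehub_seat below 0.005 m and angle between each of narrow_a, narrow_b's own z axis and vertical below 0.08 rad and z of narrow_a in the frame of freehub_seat between 0.022 and 0.0425 m and z of narrow_a in the frame of cog between 0.006 and 0.0185 m and z of narrow_b in the frame of freehub_seat between 0.022 and 0.0425 m and z of narrow_b in the frame of cog between 0.006 and 0.0185 m), for 0.2 s.
At the end, for the whole second after the job is handed in: Fixing bolt at 1.45 rad or more; key upright in the block's middle hole with its tip at the bottom (within 6 mm); on the freehub, within 5 mm of its axis and level: the wide spacers on the shoulder, the cog directly on them, the narrow spacers directly on the cog, all at rest (all of step 4 and all of step 5 and all of step 6 and value of joint fixing_bolt above 1.45 rad and horizontal distance between hex_key and block_hole below 0.006 m and z of hex_key in the frame of key_block below 0.014 m and angle between hex_key's own z axis and vertical below 0.1 rad and linear speed of each of wide_a, wide_b, wide_c, narrow_a, narrow_b, cog, hex_key below 0.02 m/s); the robot touches nothing.
It fails at once if a bystander (blue tape, brush or spanner) is pushed more than 40 mm (distance of any of tape_blue, grease_brush, spanner_15 from where it was at the start of the episode above 0.04 m).
Of wide_a, wide_b, wide_c only 2 to 3 are there at a start; the rules pass over those that are not, and their reading is None.
Of narrow_a, narrow_b only 1 to 2 are there at a start; the rules pass over those that are not, and their reading is None.
At some moment in a run one of wide_a, wide_b, wide_c, narrow_a, narrow_b, cog may be knocked a few centimetres aside while the robot is not near it.
It also fails if it takes over 210 s, if anything falls off the work surface, if the arm or the gripper's body presses on something with over 40 N, if the wrist force passes 120 N, or if a joint passes its speed limit or range.

### The arm

A 6-joint arm with a two-finger parallel gripper is mounted at the origin on a cart in front of the work surface, level with it; the furniture and walls round the work are solid. World frame = base frame: x ahead of the robot, y to its left, z up, the work surface at z = 0. Lengths are in m, angles in rad, forces in N, time in s.
With the tool pointing down it reaches from about 0.25 to 0.775 m from the base axis. Payload 4 kg.
Tool frame: the origin (TCP) lies at the very end of the fingers, on their centre line; the grasp point (between the pads) lies 19 mm behind it; x points along the fingers, y is the direction in which the jaws open and shut, and the axes are right-handed (so a half turn about x gives the same grasp; the last joint's range is limited). The gripper opens to 94 mm and grips with 3 to 60 N. Pads are 16 mm wide; open, the fingers measure 119 mm over their backs; the gripper's body (75 mm by 177 mm) begins 78 mm behind the grasp point.
Start: joints at [-1.206, 0.087, 1.371, -0, 1.684, -0.103], TCP at [0.248, -0.491, 0.206] pointing down, gripper open.
Joint ranges: [-3.1, 3.1], [-0.76, 2.03], [0.27, 2.55], [-1.08, 4.22], [0.17, 2.65], [-2.57, 2.57]. Speed limits (rad/s): [2.79, 2.79, 3.14, 3.14, 3.14, 3.14].

### API

Orientations are given as [roll, pitch, yaw] about the fixed x, y, z axes, in that order (R = Rz(yaw) Ry(pitch) Rx(roll)).
In Python, from bench import robot gives the robot as it stands.
- The arm moves only by the tool carry_out, never from a script. Its argument "targets" is a list of rows, each a list of 5 numbers: the closure, from 0 (fully open) to 1 (shut), then the shift along the tool's x, y, z in cm, then the turn about the tool's x in degrees. In form: [[fingers, tx, ty, tz, turn], ...]. A call has 1 to 20 rows; each row shifts and turns the commanded pose from where the row before left it, along the tool's axes as they then stand; what a row does not reach is not made up. A row lasts 1/10 s, in which the tool goes at most 50 mm and 8.59 degrees, less where a joint would pass 70% of its speed; a pose out of reach is approached as far as the arm can. A call is refused whole if a number of a shift passes 5 or a number of a turn 8.59, either way. A call with a gripper value outside its range is refused whole. The fingers move at their own pace and stop on an object; the grip force is fixed at half the most. Time passes only in rows, so rows that do not move let the fingers close. It gives the time, the measured TCP pose, the force and the opening at its end, in the units of the state.
- robot.get_obs(): the state, without advancing time (a new reading comes with each control period).
- robot.snapshot(name): name is "scene" or "top"; returns a dict with "image" (420x560x3 uint8, red, green, blue), "camera_matrix" (3x3 intrinsics, pixels), "distortion" ([k1, k2, p1, p2, k3] as OpenCV has them; the pictures are not rectified), "pose" (4x4, takes a point from camera to world coordinates). Camera axes: x right, y up, looking along -z (the intrinsics and any distortion apply to the point x, -y, -z); pixel columns grow to the right and rows downward; lengths in m; the calibration is good to about 2 mm. A picture is of the moment at which its call begins. There is no depth.
- robot.close_job(): hands the job in, once; it reports no verdict.
The state is a dict: "time": time; "joint_positions": joint angles; "qvel": joint speeds; "joint_torque": joint torques, N m; "tool_pos": TCP position; "ee_rot": TCP orientation; "wrist_force": force on the tool from outside, world axes, zero at the start; "wrist_torque": the same for the moment, N m; "width": finger opening in m.
Only numpy, scipy, OpenCV 4.12 (cv2) and the standard library are available. Lean on these libraries where they do the work, as an engineer would, in place of code of your own. Each camera call takes 0.05 s, during which the arm holds its last target. There are 200 camera calls.

## Working session

There is one attempt and no reset: what is moved stays moved. The work goes in short steps, Python scripts to look and compute and a tool call to move; the robot and the scene stay as the last step left them, time stands still between calls to the robot, and variables do not carry over. Pictures are saved under pics/ and viewed, about 12 in all and at most 16, crops included, and the job is handed in when it is done.

Besides the shell and the picture viewer there is one more tool, called after "Call:" in YAML: its name, and indented under it one key for each argument. carry_out: Moves the arm, as the interface text tells. Its arguments: {"type":"object","properties":{"targets":{"type":"array","items":{"type":"array","items":{"type":"number"}}}},"required":["targets"]}

```bash
mkdir -p pics; ls; cat > h.py <<'E'
import numpy as np, cv2, json
from bench import robot
def snap(n,f):
    s=robot.snapshot(n); cv2.imwrite(f'pics/{f}.png',s['image'][:,:,::-1])
    np.savez(f'pics/{f}.npz',K=s['camera_matrix'],D=s['distortion'],P=s['pose'],im=s['image']); return s
def load(f): return np.load(f'pics/{f}.npz')
def px2w(f,uv,z):
    d=load(f); n=cv2.undistortPoints(np.array([[uv]],float),d['K'],np.array(d['D'],float))[0,0]
    r=d['P'][:3,:3]@np.array([n[0],-n[1],-1]); o=d['P'][:3,3]; return o+r*(z-o[2])/r[2]
def w2px(f,p):
    d=load(f); c=d['P'][:3,:3].T@(np.array(p,float)-d['P'][:3,3]); c=c*[1,-1,-1]
    return cv2.projectPoints(c.reshape(1,1,3),np.zeros(3),np.zeros(3),d['K'],np.array(d['D'],float))[0][0,0]
def crop(f,u,v,w,h,k,out):
    im=load(f)['im'][:,:,::-1]; c=im[max(0,v):v+h,max(0,u):u+w]; cv2.imwrite(f'pics/{out}.png',cv2.resize(c,None,fx=k,fy=k,interpolation=cv2.INTER_CUBIC))
E
python3 - <<'E'
from h import *
a=snap('scene','s0');b=snap('top','t0')
for s in(a,b): print(s['camera_matrix'],s['distortion'],s['pose'])
cv2.imwrite('pics/both.png',cv2.resize(np.hstack([a['image'],b['image']])[:,:,::-1],(1120,420))[:, :])
print(robot.get_obs())
E
```

```text
pics
[[423.05621719   0.         280.2583767 ]
 [  0.         423.05621719 208.86243717]
 [  0.           0.           1.        ]] [0.01377079 0.         0.         0.         0.        ] [[-0.85874846  0.24021252 -0.45260251 -0.06006671]
 [-0.51239482 -0.39977815  0.76001906  0.80898979]
 [ 0.0016255   0.88457638  0.46639252  0.6855211 ]
 [ 0.          0.          0.          1.        ]]
[[409.08460761   0.         276.50167919]
 [  0.         409.08460761 208.3138036 ]
 [  0.           0.           1.        ]] [-0.12681307  0.          0.          0.          0.        ] [[ 0.0300881   0.99829771 -0.04996382  0.44803697]
 [-0.99926544  0.03122891  0.02221123 -0.09932558]
 [ 0.02373373  0.04925882  0.99850402  1.46796859]
 [ 0.          0.          0.          1.        ]]
{'time': 0.1, 'joint_positions': array([-1.20607218e+00,  8.79080012e-02,  1.37208852e+00, -1.28289638e-05,
        1.68360945e+00, -1.03090363e-01]), 'qvel': array([ 5.78069253e-05, -7.90442046e-04, -5.61750006e-03, -2.53495924e-04,
        4.91113588e-04,  3.78794343e-05]), 'joint_torque': array([ 2.56260340e-03, -3.41255522e+01, -3.03299654e+01,  7.21981446e-02,
        3.04870738e-02, -9.51519473e-05]), 'tool_pos': array([ 0.24783468, -0.49044364,  0.20441393]), 'ee_rot': array([-1.6675538 ,  1.56878297,  1.94185193]), 'wrist_force': array([-0.06646637, -0.72685578, -0.33209205]), 'wrist_torque': array([-0.02903919,  0.02528136,  0.05300456]), 'width': 0.09385643024543591}
```

View pics/t0.png

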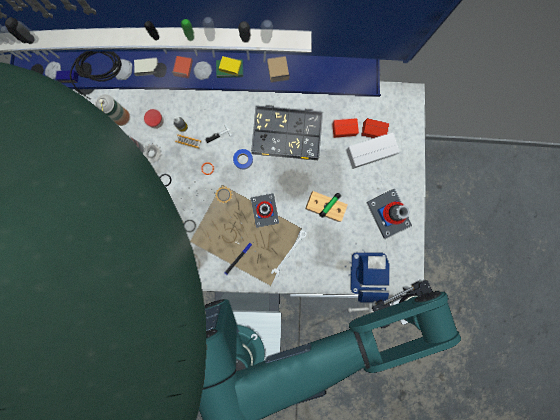

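View pics/s0.png

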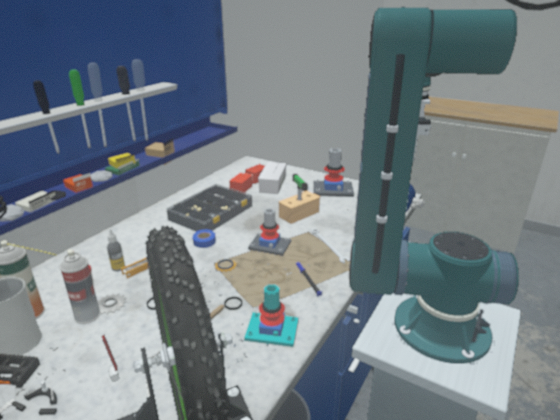

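Candidates for the hub: red at top (264,208), red at top (393,212), and turquoise at scene (272,318). I'll crop to check them and the rings.

```bash
python3 - <<'E'
from h import *
crop('t0',90,85,210,190,4,'c1')
crop('s0',70,200,280,200,2.85,'c2')
for uv in[(264,208),(393,212),(327,207),(207,169),(224,195),(243,159),(190,227),(165,181),(150,152)]: print(uv,px2w('t0',uv,0.0).round(3))
E
```

```text
(264, 208) [ 0.521 -0.087  0.   ]
(393, 212) [ 0.521 -0.558  0.   ]
(327, 207) [ 0.532 -0.314  0.   ]
(207, 169) [0.656 0.123 0.   ]
(224, 195) [0.564 0.058 0.   ]
(243, 159) [ 0.696 -0.005  0.   ]
(190, 227) [0.445 0.176 0.   ]
(165, 181) [0.608 0.274 0.   ]
(150, 152) [0.713 0.335 0.   ]
```

View pics/c1.png

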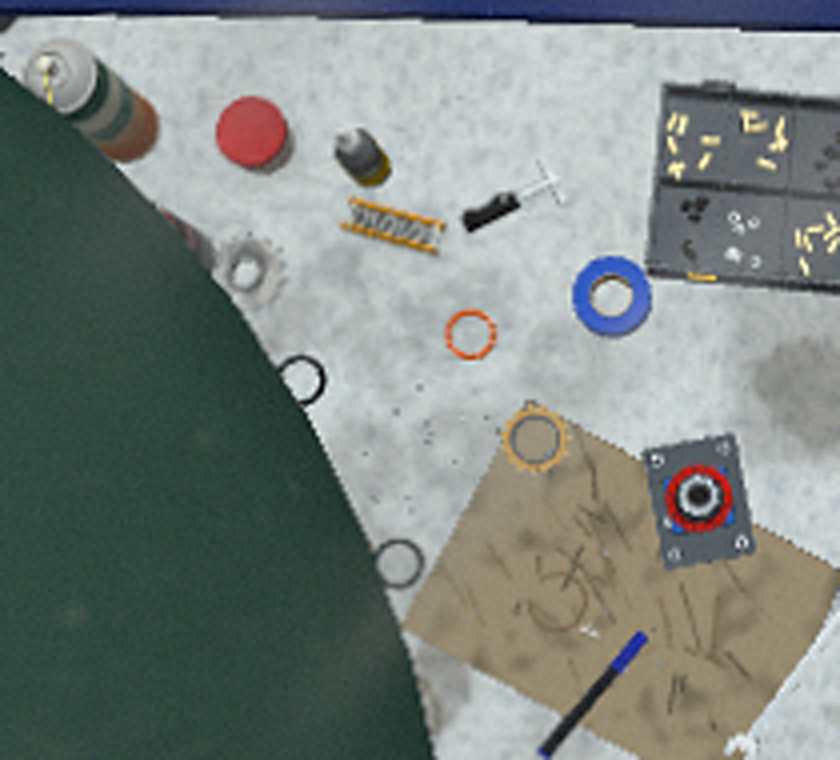

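View pics/c2.png

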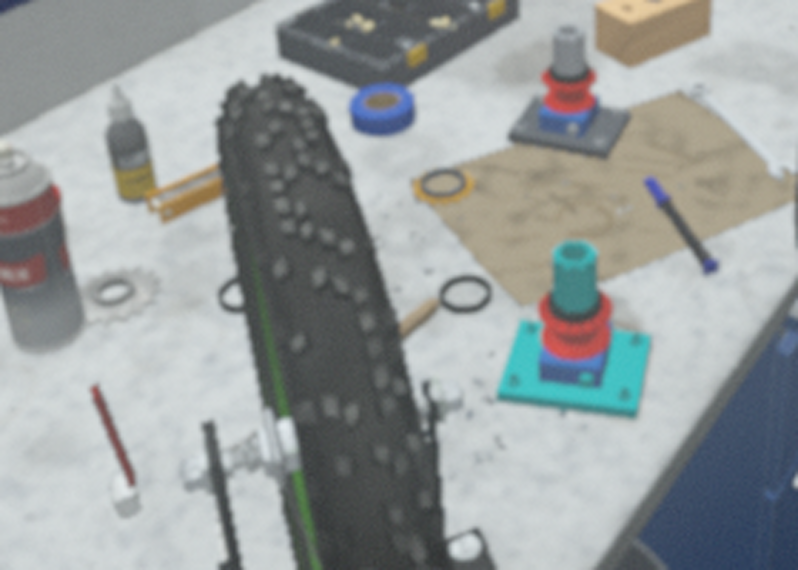

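Top view: the small red hub on a grey plate is at about (264,208). The orange ring is at (207,169), the gold cog at (224,195), a grey-looking ring at (190,227), a black ring at (165,181) and a silver decoy cog at (151,152). Scene view: the turquoise decoy hub is at (272,318). I'll crop closely to measure.

```bash
python3 - <<'E'
from h import *
d=load('t0')['im'][:,:,::-1]
k=6
a=cv2.resize(d[180:240,235:365],None,fx=k,fy=k,interpolation=cv2.INTER_CUBIC)
b=cv2.resize(d[180:240,365:425],None,fx=4,fy=4,interpolation=cv2.INTER_CUBIC)
s=load('s0')['im'][:,:,::-1]
c=cv2.resize(s[140:260,240:370],None,fx=4,fy=4,interpolation=cv2.INTER_CUBIC)  
out=np.zeros((600,800,3),np.uint8)
out[:360,:780]=a; out[360:600,:240]=b; cc=cv2.resize(s[170:225,275:385],None,fx=4.3,fy=4.3,interpolation=cv2.INTER_CUBIC); out[360:360+cc.shape[0],260:260+cc.shape[1]]=cc
cv2.imwrite('pics/c3.png',out)
E
```

```text
(no output)
```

View pics/c3.png

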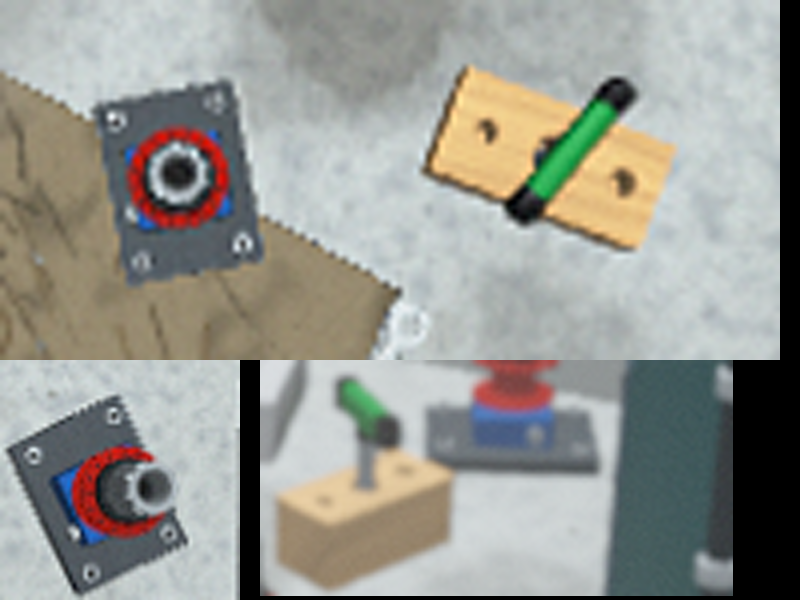

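```bash
cat >> h.py <<'E'
def T(u,v,z,k=6,ox=235,oy=180,f='t0'): return px2w(f,((u+.5)/k-.5+ox,(v+.5)/k-.5+oy),z)
E
python3 - <<'E'
from h import *
m=T(180,173,.12);print('mouth',m)
pc=[T(u,v,.012) for u,v in[(95,104),(234,80),(264,262),(128,285)]];print('plate c',np.mean(pc,0),[round(np.linalg.norm(pc[i]-pc[i-1]),4) for i in range(4)])
bc=[T(u,v,.06) for u,v in[(468,67),(677,150),(637,250),(430,170)]];print('block',np.mean(bc,0),[round(np.linalg.norm(bc[i]-bc[i-1]),4) for i in range(4)], 'yaw of long', np.degrees(np.arctan2(*(bc[1]-bc[0])[1::-1])))
a,b=T(618,93,.13),T(524,207,.13);print('key',(a+b)/2,np.linalg.norm(a-b),np.degrees(np.arctan2((b-a)[1],(b-a)[0])))
print('holes',T(487,131,.06),T(624,181,.06))
# scene check
print('scene px mouth',w2px('s0',m),'key',w2px('s0',np.r_[((a+b)/2)[:2],.134]),'blockhole',w2px('s0',np.r_[np.mean(bc,0)[:2],.06]))
print(w2px('s0',a),w2px('s0',b),[w2px('s0',q).round(1) for q in bc])
# rings via c1
for n,u,v,z in[('orange',470.5,334.5,.006),('cog',536,438,.006),('grey',399,563.5,.008),('black',302,380,.008)]: 
  p=T(u,v,z,4,90,85);print(n,p,w2px('s0',p))
E
```

```text
mouth [ 0.51391866 -0.09002149  0.12      ]
plate c [ 0.51350379 -0.08960457  0.012     ] [np.float64(0.1093), np.float64(0.0839), np.float64(0.1097), np.float64(0.0817)]
block [ 0.53154007 -0.304637    0.06      ] [np.float64(0.0636), np.float64(0.1306), np.float64(0.0626), np.float64(0.1285)] yaw of long -109.75937438649822
key [ 0.53284867 -0.30417938  0.13      ] 0.08181290505539096 141.85829968053372
holes [ 0.54663449 -0.26576979  0.06      ] [ 0.52023948 -0.34611326  0.06      ]
scene px mouth [268.62688154 209.90117424] key [298.86531924 178.14397149] blockhole [298.78313381 198.6326809 ]
[293.97786821 174.62511029] [303.94304497 184.16065711] [array([277.5, 200.9]), array([306.8, 190.2]), array([319.2, 196.4]), array([290.4, 207.8])]
orange [0.65772111 0.1217296  0.006     ] [183.73324657 264.85031453]
cog [0.56613636 0.059072   0.006     ] [224.34450417 263.42522485]
grey [0.44995558 0.1773565  0.008     ] [232.66113212 301.34348585]
black [0.61191539 0.27220687 0.008     ] [155.29575709 300.92156333]
```

```bash
cat >> h.py <<'E'
from scipy.spatial.transform import Rotation as Ro
def st():
    o=robot.get_obs(); R=Ro.from_euler('xyz',o['ee_rot']).as_matrix(); return o,R
def plan(x,y,z,jaw=None):
    o,R=st(); d=R.T@(np.array([x,y,z])-o['tool_pos'])*100
    yaw=np.degrees(np.arctan2(R[1,1],R[0,1]))
    print('t',round(o['time'],2),'pos',o['tool_pos'].round(4),'yaw(y)',yaw.round(2),'j6',o['joint_positions'][5].round(3),'F',o['wrist_force'].round(1),'w',round(o['width'],4),'tilt',np.degrees(np.arccos(-R[2,0])).round(2))
    print(' shift cm',d.round(2))
    if jaw is not None:
        t=-(jaw-yaw); t=(t+90)%180-90; print(' turn',round(t,2),'(+-180)')
E
python3 - <<'E'
from h import *
plan(.5325,-.3045,.25,51.9)
print(st()[1].round(3))
# hidden in both
d=load('t0')['im'].astype(int); s=load('s0')['im']
print(d[300,60],d[200,150],d[150,100])
import itertools
wheel=np.array([(148,240),(152,228),(175,228),(190,240),(210,310),(222,375),(226,420),(165,420),(160,350),(152,280)],np.int32)
pts=[]
for x,y in itertools.product(np.arange(.2,.8,.02),np.arange(-.2,.8,.02)):
    if np.hypot(x,y)>.79: continue
    u,v=w2px('t0',[x,y,0]).astype(int); us=w2px('s0',[x,y,0])
    dome = not(0<=u<560 and 0<=v<420) or (abs(d[v,u]-[25,60,50]).sum()<45)
    if dome and (cv2.pointPolygonTest(wheel,(float(us[0]),float(us[1])),False)>=0 or us[1]>420 or us[0]<0): pts.append((round(x,2),round(y,2)))
print(pts)
E
```

```text
t 0.1 pos [ 0.2478 -0.4904  0.2044] yaw(y) -63.2 j6 -0.103 F [-0.1 -0.7 -0.3] w 0.0939 tilt 0.12
 shift cm [ -4.54  -3.77 -33.79]
 turn 64.9 (+-180)
[[-0.001  0.451 -0.893]
 [ 0.002 -0.893 -0.451]
 [-1.    -0.002 -0.   ]]
[50 73 63] [43 66 59] [55 79 69]
[(np.float64(0.2), np.float64(0.42)), (np.float64(0.2), np.float64(0.44)), (np.float64(0.2), np.float64(0.46)), (np.float64(0.2), np.float64(0.48)), (np.float64(0.2), np.float64(0.56)), (np.float64(0.2), np.float64(0.62)), (np.float64(0.22), np.float64(0.44)), (np.float64(0.22), np.float64(0.46)), (np.float64(0.22), np.float64(0.52)), (np.float64(0.22), np.float64(0.66)), (np.float64(0.24), np.float64(0.44)), (np.float64(0.24), np.float64(0.46)), (np.float64(0.24), np.float64(0.66)), (np.float64(0.26), np.float64(0.44)), (np.float64(0.26), np.float64(0.46)), (np.float64(0.26), np.float64(0.6)), (np.float64(0.26), np.float64(0.66)), (np.float64(0.26), np.float64(0.68)), (np.float64(0.28), np.float64(0.48)), (np.float64(0.3), np.float64(0.46)), (np.float64(0.3), np.float64(0.54)), (np.float64(0.3), np.float64(0.56)), (np.float64(0.3), 
[... 1611 characters left out ...]
0.5), np.float64(0.26)), (np.float64(0.5), np.float64(0.28)), (np.float64(0.5), np.float64(0.3)), (np.float64(0.5), np.float64(0.32)), (np.float64(0.52), np.float64(0.24)), (np.float64(0.52), np.float64(0.26)), (np.float64(0.52), np.float64(0.28)), (np.float64(0.52), np.float64(0.3)), (np.float64(0.52), np.float64(0.32)), (np.float64(0.52), np.float64(0.34)), (np.float64(0.54), np.float64(0.26)), (np.float64(0.54), np.float64(0.28)), (np.float64(0.54), np.float64(0.3)), (np.float64(0.54), np.float64(0.32)), (np.float64(0.56), np.float64(0.26)), (np.float64(0.56), np.float64(0.28)), (np.float64(0.56), np.float64(0.3)), (np.float64(0.58), np.float64(0.28)), (np.float64(0.58), np.float64(0.3))]
```

Measurements agree with the stated sizes: plate 110x83, block 130x63. Moving above the key now.

Call:
carry_out:
  targets:
    - [0,-0.57,-0.47,-4.22,0]
    - [0,-0.57,-0.47,-4.22,0]
    - [0,-0.57,-0.47,-4.22,0]
    - [0,-0.57,-0.47,-4.22,0]
    - [0,-0.57,-0.47,-4.22,0]
    - [0,-0.57,-0.47,-4.22,0]
    - [0,-0.57,-0.47,-4.22,0]
    - [0,-0.57,-0.47,-4.22,0]
    - [0,0,0,0,8.1]
    - [0,0,0,0,8.1]
    - [0,0,0,0,8.1]
    - [0,0,0,0,8.1]
    - [0,0,0,0,8.1]
    - [0,0,0,0,8.1]
    - [0,0,0,0,8.1]
    - [0,0,0,0,8.1]

```text
time: 1.7
tool_pos: [0.5322, -0.305, 0.2503]
ee_rot: [0.092, 1.569, 2.564]
wrist_force: [-0.7, 0.0, 0.0]
width: 0.094
```

```bash
python3 - <<'E'
from h import *
plan(.5325,-.3045,.102,51.9)
snap('top','t1');snap('scene','s1')
crop('t1',235,150,160,120,5,'c4')
E
```

```text
t 1.7 pos [ 0.5322 -0.305   0.2503] yaw(y) -128.33 j6 1.627 F [-0.7  0.   0. ] w 0.094 tilt 0.08
 shift cm [14.83 -0.06 -0.02]
 turn -0.23 (+-180)
```

View pics/c4.png

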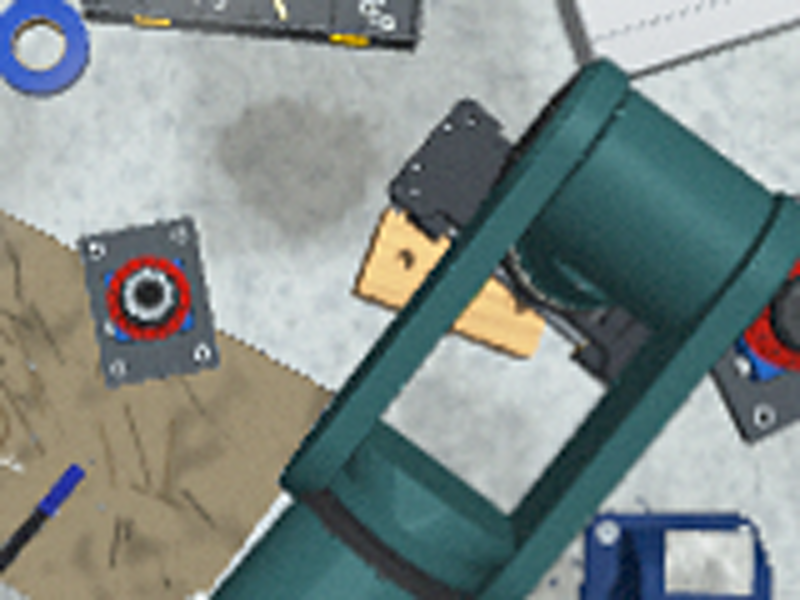

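Call:
carry_out:
  targets:
    - [0,0,0,0,-8.59]
    - [0,0,0,0,-8.59]
    - [0,0,0,0,-8.59]
    - [0,0,0,0,-8.59]
    - [0,0,0,0,-8.59]
    - [0,0,0,0,-8.59]
    - [0,0,0,0,-8.59]
    - [0,0,0,0,-8.59]
    - [0,0,0,0,-8.59]
    - [0,0,0,0,-8.59]
    - [0,0,0,0,-8.59]
    - [0,0,0,0,-8.59]
    - [0,0,0,0,-8.59]
    - [0,0,0,0,-8.59]
    - [0,0,0,0,-8.59]
    - [0,0,0,0,-8.59]
    - [0,0,0,0,-8.59]
    - [0,0,0,0,-8.59]
    - [0,0,0,0,-8.59]
    - [0,0,0,0,-8.5]

```text
time: 3.8
tool_pos: [0.5323, -0.305, 0.2506]
ee_rot: [-2.957, 1.57, 2.528]
wrist_force: [-0.9, 0.2, -0.4]
width: 0.0941
```

```bash
python3 - <<'E'
from h import *
plan(.5328,-.3045,.102,51.9)
E
```

```text
t 3.8 pos [ 0.5323 -0.305   0.2506] yaw(y) 44.26 j6 -1.385 F [-0.9  0.2 -0.4] w 0.0941 tilt 0.05
 shift cm [1.486e+01 8.000e-02 1.000e-02]
 turn -7.64 (+-180)
```

Call:
carry_out:
  targets:
    - [0,0,0,0,-7.6]
    - [0,3,0,0,0]
    - [0,3,0,0,0]
    - [0,3,0,0,0]
    - [0,3,0.04,0,0]
    - [0,2,0,0,0]
    - [0,0.86,0,0,0]
    - [0,0,0,0,0]
    - [1,0,0,0,0]
    - [1,0,0,0,0]
    - [1,0,0,0,0]
    - [1,0,0,0,0]
    - [1,0,0,0,0]
    - [1,0,0,0,0]
    - [1,0,0,0,0]
    - [1,0,0,0,0]
    - [1,0,0,0,0]
    - [1,0,0,0,0]

```text
time: 5.6
tool_pos: [0.5326, -0.3048, 0.1024]
ee_rot: [2.846, 1.571, 2.171]
wrist_force: [0.0, -0.0, -0.0]
width: 0.0196
```

```bash
python3 - <<'E'
from h import *
plan(.5137,-.0898,.27)
E
```

```text
t 5.6 pos [ 0.5326 -0.3048  0.1024] yaw(y) 51.31 j6 -1.508 F [ 0. -0. -0.] w 0.0196 tilt 0.0
 shift cm [-16.76  15.6  -14.92]
```

Call:
carry_out:
  targets:
    - [1,0,0,0,0]
    - [1,0,0,0,0]
    - [1,0,0,0,0]

```text
time: 5.9
tool_pos: [0.5326, -0.3048, 0.1024]
ee_rot: [-2.483, 1.571, 3.125]
wrist_force: [0.4, 0.2, -0.9]
width: 0.0196
```

Call:
carry_out:
  targets:
    - [1,-2,0,0,0]
    - [1,-3,0,0,0]
    - [1,-3,0,0,0]
    - [1,-3,0,0,0]
    - [1,-3,0,0,0]
    - [1,-2.8,0,0,0]
    - [1,0,0,0,0]

```text
time: 6.6
tool_pos: [0.534, -0.3058, 0.2754]
ee_rot: [0.053, 1.562, -0.623]
wrist_force: [0.1, -0.2, -2.1]
width: 0.0196
```

```bash
python3 - <<'E'
from h import *
plan(.5137,-.0898,.27)
E
```

```text
t 6.6 pos [ 0.534  -0.3058  0.2754] yaw(y) 51.31 j6 -1.508 F [ 0.1 -0.2 -2.1] w 0.0196 tilt 0.51
 shift cm [  0.41  15.59 -15.09]
```

Call:
carry_out:
  targets:
    - [1,0,2.6,-2.5,0]
    - [1,0,2.6,-2.5,0]
    - [1,0,2.6,-2.5,0]
    - [1,0,2.6,-2.5,0]
    - [1,0,2.6,-2.5,0]
    - [1,0,2.6,-2.5,0]
    - [1,0,0,0,0]
    - [1,0,0,0,0]
    - [1,0,0,0,0]

```text
time: 7.5
tool_pos: [0.5127, -0.09, 0.269]
ee_rot: [-2.425, 1.569, -3.101]
wrist_force: [1.2, 0.1, -1.9]
width: 0.0193
```

```bash
python3 - <<'E'
from h import *
plan(.5137,-.0898,.25)
a=snap('top','t2');b=snap('scene','s2')
o=np.zeros((600,800,3),np.uint8)
o[:600,:400]=cv2.resize(b['image'][120:270,220:320],None,fx=4,fy=4,interpolation=cv2.INTER_CUBIC)[:,:,::-1]
o[:400,400:]=cv2.resize(a['image'][160:260,215:315],None,fx=4,fy=4,interpolation=cv2.INTER_CUBIC)[:,:,::-1]
cv2.imwrite('pics/c5.png',o)
E
```

```text
t 7.5 pos [ 0.5127 -0.09    0.269 ] yaw(y) 51.27 j6 -1.177 F [ 1.2  0.1 -1.9] w 0.0193 tilt 0.12
 shift cm [1.9  0.08 0.07]
```

View pics/c5.png

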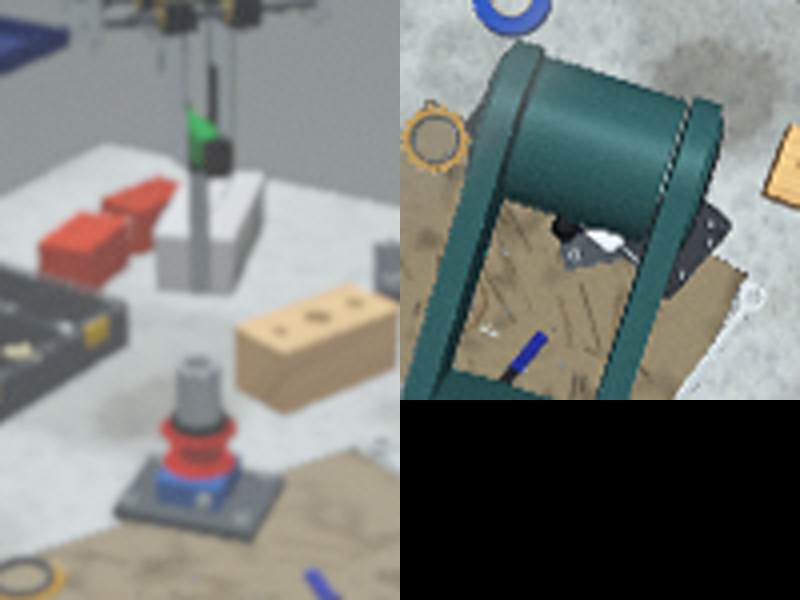

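```bash
python3 - <<'E'
from h import *
o,R=st(); p=o['tool_pos']
print(w2px('s2',p-[0,0,.094]), w2px('s2',p+[0,0,.00]), w2px('s2',[.5137,-.0898,.12]), 'meas tip 269.4,192.6; mid 269.3,160; mouth 269.1,208.8')
E
```

```text
[268.76187066 192.35000617] [268.37351961 160.76244885] [268.65035243 209.95087046] meas tip 269.4,192.6; mid 269.3,160; mouth 269.1,208.8
```

Call:
carry_out:
  targets:
    - [1,2,0.08,0.07,0]
    - [1,2,0,0,0]
    - [1,1.2,0,0,0]
    - [1,0,0,0,0]
    - [1,0.3,0,0,0]
    - [1,0.3,0,0,0]
    - [1,0.3,0,0,0]
    - [1,0,0,0,0]

```text
time: 8.4
tool_pos: [0.5141, -0.0891, 0.2095]
ee_rot: [0.262, 1.571, -0.414]
wrist_force: [-0.3, -0.1, -2.1]
width: 0.0194
```

```bash
python3 - <<'E'
from h import *
plan(.5137,-.0898,.2);print(st()[0]['wrist_torque'])
E
```

```text
t 8.4 pos [ 0.5141 -0.0891  0.2095] yaw(y) 51.32 j6 -1.176 F [-0.3 -0.1 -2.1] w 0.0194 tilt 0.01
 shift cm [ 0.95 -0.08  0.01]
[ 0.0034245  -0.12730177 -0.00166538]
```

Call:
carry_out:
  targets:
    - [1,0.2,-0.08,0,0]
    - [1,0.2,0,0,0]
    - [1,0.2,0,0,0]
    - [1,0,0,0,0]

```text
time: 8.8
tool_pos: [0.5135, -0.0896, 0.2031]
ee_rot: [3.058, 1.57, 2.383]
wrist_force: [0.6, 0.7, -2.6]
width: 0.0196
```

Call:
carry_out:
  targets:
    - [1,0.2,0,0,0]
    - [1,0.2,0,0,0]
    - [1,0.2,0,0,0]
    - [1,0,0,0,0]

```text
time: 9.2
tool_pos: [0.5135, -0.0896, 0.197]
ee_rot: [-2.999, 1.57, 2.609]
wrist_force: [1.2, 0.4, -3.5]
width: 0.0195
```

```bash
python3 - <<'E'
from h import *
plan(.5137,-.0898,.19);print(st()[0]['wrist_torque'])
E
```

```text
t 9.2 pos [ 0.5135 -0.0896  0.197 ] yaw(y) 51.32 j6 -1.177 F [ 1.2  0.4 -3.5] w 0.0195 tilt 0.03
 shift cm [ 0.7  -0.    0.03]
[ 0.13422856 -0.26947775  0.00342151]
```

Call:
carry_out:
  targets:
    - [1,0.2,0,0,0]
    - [1,0.2,0,0,0]
    - [1,0.2,0,0,0]
    - [1,0,0,0,0]

```text
time: 9.6
tool_pos: [0.5135, -0.0896, 0.191]
ee_rot: [-2.969, 1.57, 2.639]
wrist_force: [-0.0, 1.0, -2.5]
width: 0.0196
```

Call:
carry_out:
  targets:
    - [1,0.2,0,0,0]
    - [1,0.1,0,0,0]
    - [1,0,0,0,0]

```text
time: 9.9
tool_pos: [0.5136, -0.0897, 0.1883]
ee_rot: [-2.843, 1.571, 2.765]
wrist_force: [-0.2, 1.2, -2.1]
width: 0.0198
```

Call:
carry_out:
  targets:
    - [1,0.1,0,0,0]
    - [1,0.1,0,0,0]
    - [1,0,0,0,0]

```text
time: 10.2
tool_pos: [0.5138, -0.0896, 0.1867]
ee_rot: [0.784, 1.57, 0.109]
wrist_force: [0.1, -0.5, -1.2]
width: 0.0195
```

Call:
carry_out:
  targets:
    - [1,0.1,0,0,0]
    - [1,0.1,0,0,0]
    - [1,0,0,0,0]

```text
time: 10.5
tool_pos: [0.5138, -0.0897, 0.1848]
ee_rot: [0.506, 1.57, -0.169]
wrist_force: [-0.1, 0.4, 0.8]
width: 0.0192
```

Call:
carry_out:
  targets:
    - [1,0.1,0,0,0]
    - [1,0.1,0,0,0]
    - [1,0,0,0,0]
    - [1,0,0,0,0]

```text
time: 10.9
tool_pos: [0.5138, -0.0898, 0.1829]
ee_rot: [0.398, 1.57, -0.277]
wrist_force: [0.7, 1.7, 3.2]
width: 0.0195
```

Call:
carry_out:
  targets:
    - [1,0,0,0,-4]
    - [1,0,0,0,-4]
    - [1,0,0,0,0]

```text
time: 11.2
tool_pos: [0.5129, -0.0895, 0.1811]
ee_rot: [-2.887, 1.568, 2.861]
wrist_force: [0.9, 1.2, -1.4]
width: 0.0193
```

Call:
carry_out:
  targets:
    - [1,0,0,0,-4]
    - [1,0,0,0,-4]
    - [1,0,0,0,0]

```text
time: 11.5
tool_pos: [0.5128, -0.0897, 0.1811]
ee_rot: [-2.897, 1.568, 2.988]
wrist_force: [0.1, 1.0, -1.2]
width: 0.0193
```

Call:
carry_out:
  targets:
    - [1,0,0,0,-4]
    - [1,0,0,0,-4]
    - [1,0,0,0,0]

```text
time: 11.8
tool_pos: [0.513, -0.0896, 0.1815]
ee_rot: [-3.085, 1.569, 2.939]
wrist_force: [0.5, 1.9, -3.5]
width: 0.0193
```

```bash
python3 - <<'E'
from h import *
plan(.5137,-.0898,.19);print(st()[0]['wrist_torque'])
E
```

```text
t 11.8 pos [ 0.513  -0.0896  0.1815] yaw(y) 75.17 j6 -1.594 F [ 0.5  1.9 -3.5] w 0.0193 tilt 0.12
 shift cm [-0.85  0.    0.07]
[ 0.28950453 -0.16127497  0.01418278]
```

Call:
carry_out:
  targets:
    - [1,0.1,0,0.05,0]
    - [1,0.1,0,0,0]
    - [1,0.1,0,0,0]
    - [1,0,0,0,0]

```text
time: 12.2
tool_pos: [0.5142, -0.0899, 0.1798]
ee_rot: [-0.19, 1.57, -0.447]
wrist_force: [0.1, 0.4, -0.5]
width: 0.0197
```

```bash
python3 - <<'E'
from h import *
plan(.5137,-.0898,.177);print(st()[0]['wrist_torque'])
a=snap('scene','s3')
crop('s3',235,130,75,110,5.4,'c6')
E
```

```text
t 12.2 pos [ 0.5142 -0.0899  0.1798] yaw(y) 75.28 j6 -1.596 F [ 0.1  0.4 -0.5] w 0.0197 tilt 0.04
 shift cm [ 0.28 -0.   -0.06]
[ 0.25334864 -0.11995278  0.02166518]
```

View pics/c6.png

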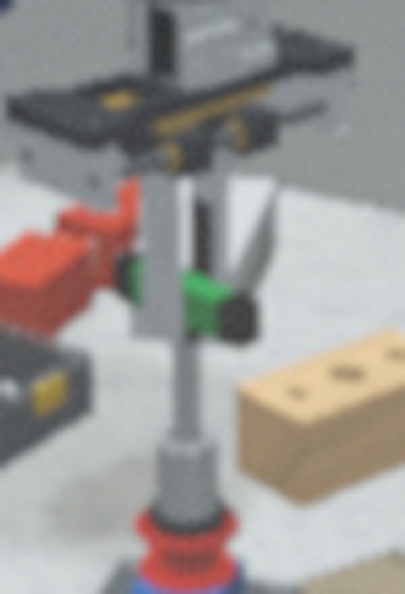

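Call:
carry_out:
  targets:
    - [1,0.1,0,-0.05,0]
    - [1,0.1,0,0,0]
    - [1,0.1,0,0,0]
    - [1,0,0,0,0]
    - [1,0,0,0,0]

```text
time: 12.75
tool_pos: [0.5136, -0.0897, 0.1766]
ee_rot: [-0.298, 1.571, -0.554]
wrist_force: [-0.3, 1.0, 2.6]
width: 0.0194
```

```bash
python3 - <<'E'
from h import *
plan(.5137,-.0898,.177);print(st()[0]['wrist_torque'])
for z in(.180,.184,.188,.192,.196,.12,.213): print(z,w2px('s3',[.514,-.09,z]))
E
```

```text
t 12.75 pos [ 0.5136 -0.0897  0.1766] yaw(y) 75.31 j6 -1.596 F [-0.3  1.   2.6] w 0.0194 tilt 0.01
 shift cm [-0.04 -0.    0.01]
[ 0.25203031 -0.17817653 -0.07146987]
0.18 [268.35665516 190.87416501]
0.184 [268.34008271 189.57371757]
0.188 [268.3234544  188.26912584]
0.192 [268.30676993 186.96036893]
0.196 [268.29002899 185.64742583]
0.12 [268.59873237 209.89731972]
0.213 [268.21824319 180.02022069]
```

Call:
carry_out:
  targets:
    - [1,-0.05,0,0,5]
    - [1,0,0,0,5]
    - [1,0,0,0,5]
    - [1,0,0,0,5]
    - [1,0,0,0,5]
    - [1,0,0,0,5]

```text
time: 13.35
tool_pos: [0.5136, -0.0895, 0.1764]
ee_rot: [2.931, 1.57, 2.148]
wrist_force: [0.8, 2.0, 0.4]
width: 0.0198
```

```bash
python3 - <<'E'
from h import *
plan(.5137,-.0898,.177);print(st()[0]['wrist_torque'])
E
```

```text
t 13.35 pos [ 0.5136 -0.0895  0.1764] yaw(y) 45.13 j6 -1.069 F [0.8 2.  0.4] w 0.0198 tilt 0.04
 shift cm [-0.06 -0.02  0.03]
[ 0.2949401  -0.35186586  0.15250457]
```

Call:
carry_out:
  targets:
    - [1,0,0,0,5]
    - [1,0,0,0,5]
    - [1,0,0,0,5]
    - [1,0,0,0,5]
    - [1,0,0,0,5]
    - [1,0,0,0,5]

```text
time: 13.95
tool_pos: [0.5138, -0.0895, 0.1764]
ee_rot: [2.581, 1.57, 1.275]
wrist_force: [1.0, 1.1, -0.4]
width: 0.0194
```

```bash
python3 - <<'E'
from h import *
plan(.5137,-.0898,.177);print(st()[0]['wrist_torque'])
E
```

```text
t 13.95 pos [ 0.5138 -0.0895  0.1764] yaw(y) 15.14 j6 -0.546 F [ 1.   1.1 -0.4] w 0.0194 tilt 0.02
 shift cm [-0.06 -0.02  0.02]
[ 0.20925393 -0.39072413  0.1265123 ]
```

Call:
carry_out:
  targets:
    - [1,0,0,0,5]
    - [1,0,0,0,5]
    - [1,0,0,0,5]
    - [1,0,0,0,5]
    - [1,0,0,0,5]
    - [1,0,0,0,0]

```text
time: 14.55
tool_pos: [0.5137, -0.0897, 0.1764]
ee_rot: [-2.292, 1.571, 2.252]
wrist_force: [1.6, 0.3, -2.0]
width: 0.0196
```

```bash
python3 - <<'E'
from h import *
plan(.5137,-.0898,.177);print(st()[0]['wrist_torque'])
E
```

```text
t 14.55 pos [ 0.5137 -0.0897  0.1764] yaw(y) -9.67 j6 -0.113 F [ 1.6  0.3 -2. ] w 0.0196 tilt 0.0
 shift cm [-0.06 -0.    0.01]
[ 0.06606693 -0.42623803  0.04176214]
```

Call:
carry_out:
  targets:
    - [1,0,0,0,5]
    - [1,0,0,0,5]
    - [1,0,0,0,0]

```text
time: 14.85
tool_pos: [0.5136, -0.0898, 0.1765]
ee_rot: [-0.47, 1.57, -2.382]
wrist_force: [2.0, -0.7, -0.9]
width: 0.0193
```

```bash
python3 - <<'E'
from h import *
plan(.5137,-.0898,.177);print(st()[0]['wrist_torque'])
E
```

```text
t 14.85 pos [ 0.5136 -0.0898  0.1765] yaw(y) -19.56 j6 0.06 F [ 2.  -0.7 -0.9] w 0.0193 tilt 0.03
 shift cm [-0.05  0.01 -0.  ]
[ 0.01425551 -0.41850021  0.15242978]
```

Call:
carry_out:
  targets:
    - [1,0,0,0,4]
    - [1,0,0,0,4]
    - [1,0,0,0,0]

```text
time: 15.15
tool_pos: [0.5135, -0.0898, 0.1765]
ee_rot: [-0.742, 1.57, -2.793]
wrist_force: [1.4, 0.7, -0.8]
width: 0.0197
```

```bash
python3 - <<'E'
from h import *
plan(.5137,-.0898,.177);print(st()[0]['wrist_torque'])
E
```

```text
t 15.15 pos [ 0.5135 -0.0898  0.1765] yaw(y) -27.54 j6 0.199 F [ 1.4  0.7 -0.8] w 0.0197 tilt 0.03
 shift cm [-0.05  0.02 -0.01]
[-0.06312672 -0.35205527  0.03898655]
```

Call:
carry_out:
  targets:
    - [1,0,0,0,4]
    - [1,0,0,0,4]
    - [1,0,0,0,0]

```text
time: 15.45
tool_pos: [0.5134, -0.0899, 0.1765]
ee_rot: [-0.753, 1.57, -2.944]
wrist_force: [1.3, -0.1, -2.9]
width: 0.0195
```

```bash
python3 - <<'E'
from h import *
plan(.5137,-.0898,.177);print(st()[0]['wrist_torque'])
E
```

```text
t 15.45 pos [ 0.5134 -0.0899  0.1765] yaw(y) -35.54 j6 0.338 F [ 1.3 -0.1 -2.9] w 0.0195 tilt 0.04
 shift cm [-0.05  0.02 -0.02]
[-0.00804049 -0.36501301 -0.05443927]
```

```bash
python3 - <<'E'
from h import *
a=snap('scene','s4')
crop('s4',235,130,75,110,5.4,'c7')
E
```

```text
(no output)
```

View pics/c7.png

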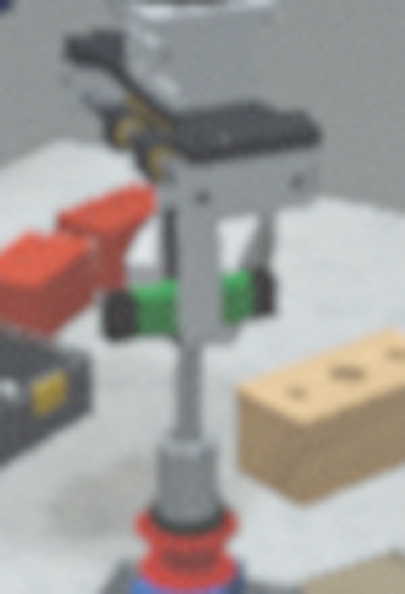

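```bash
python3 - <<'E'
from h import *
a=px2w('s4',(125/5.4+235,315/5.4+130),.195);b=px2w('s4',(262/5.4+235,292/5.4+130),.195)
print(a,b,np.linalg.norm(a-b),np.degrees(np.arctan2((a-b)[1],(a-b)[0])))
a=px2w('s3',(127/5.4+235,272/5.4+130),.195);b=px2w('s3',(240/5.4+235,317/5.4+130),.195)
print(a,b,np.linalg.norm(a-b),np.degrees(np.arctan2((a-b)[1],(a-b)[0])))
E
```

```text
[ 0.52956495 -0.06264437  0.195     ] [ 0.48430126 -0.12269493  0.195     ] 0.07519888415877503 52.99248275155075
[ 0.55823129 -0.10791807  0.195     ] [ 0.47838394 -0.09064186  0.195     ] 0.08169495876540575 -12.208643174698866
```

Call:
carry_out:
  targets:
    - [1,0,0,0,0]
    - [1,0,0,0,0]

```text
time: 15.7
tool_pos: [0.5134, -0.0898, 0.1765]
ee_rot: [-0.88, 1.57, -3.072]
wrist_force: [2.0, -0.8, -3.1]
width: 0.0196
```

```bash
python3 - <<'E'
from h import *
for i in range(3): o,R=st();print(o['time'],o['wrist_torque'].round(3),o['joint_torque'].round(3),o['width'])
E
```

```text
15.7 [-0.047 -0.415  0.036] [-6.5000e-02 -3.3175e+01 -3.1132e+01 -2.8000e-02  5.8900e-01 -3.1000e-02] 0.019594561609206432
15.7 [-0.047 -0.415  0.036] [-6.5000e-02 -3.3175e+01 -3.1132e+01 -2.8000e-02  5.8900e-01 -3.1000e-02] 0.019594561609206432
15.7 [-0.047 -0.415  0.036] [-6.5000e-02 -3.3175e+01 -3.1132e+01 -2.8000e-02  5.8900e-01 -3.1000e-02] 0.019594561609206432
```

Call:
carry_out:
  targets:
    - [1,0,0,0,5]
    - [1,0,0,0,5]
    - [1,0,0,0,5]

```text
time: 16.0
tool_pos: [0.5132, -0.0898, 0.1767]
ee_rot: [-0.598, 1.57, -3.056]
wrist_force: [1.1, -0.0, -2.2]
width: 0.0196
```

```bash
cat > q.py <<'E'
from h import *
o,R=st();print(o['time'],'yaw',np.degrees(np.arctan2(R[1,1],R[0,1])).round(2),'T',o['wrist_torque'].round(3),'jt6',o['joint_torque'][5].round(3),'F',o['wrist_force'].round(1),'w',o['width'].round(4),'z',o['tool_pos'].round(4))
E
python3 q.py
```

```text
Traceback (most recent call last):
  File "q.py", line 2, in <module>
    o,R=st();print(o['time'],'yaw',np.degrees(np.arctan2(R[1,1],R[0,1])).round(2),'T',o['wrist_torque'].round(3),'jt6',o['joint_torque'][5].round(3),'F',o['wrist_force'].round(1),'w',o['width'].round(4),'z',o['tool_pos'].round(4))
                                                                                                                                                                                       ^^^^^^^^^^^^^^^^
AttributeError: 'float' object has no attribute 'round'
```

Call:
carry_out:
  targets:
    - [1,0,0,0,5]
    - [1,0,0,0,5]
    - [1,0,0,0,5]

```text
time: 16.3
tool_pos: [0.5132, -0.0897, 0.1769]
ee_rot: [-0.499, 1.57, 3.064]
wrist_force: [2.0, 0.7, -2.5]
width: 0.0194
```

```bash
python3 q.py
```

```text
Traceback (most recent call last):
  File "q.py", line 2, in <module>
    o,R=st();print(o['time'],'yaw',np.degrees(np.arctan2(R[1,1],R[0,1])).round(2),'T',o['wrist_torque'].round(3),'jt6',o['joint_torque'][5].round(3),'F',o['wrist_force'].round(1),'w',o['width'].round(4),'z',o['tool_pos'].round(4))
                                                                                                                                                                                       ^^^^^^^^^^^^^^^^
AttributeError: 'float' object has no attribute 'round'
```

```bash
sed -i "s/o\['width'\].round(4)/round(o['width'],4)/" q.py; python3 q.py
```

```text
16.3 yaw -65.82 T [ 0.047 -0.17   0.013] jt6 -0.711 F [ 2.   0.7 -2.5] w 0.0194 z [ 0.5132 -0.0897  0.1769]
```

Call:
carry_out:
  targets:
    - [1,0,0,0,4]

```text
time: 16.4
tool_pos: [0.5132, -0.0897, 0.1769]
ee_rot: [-0.485, 1.57, 3.01]
wrist_force: [0.6, 0.6, -2.1]
width: 0.0198
```

```bash
python3 q.py
```

```text
16.4 yaw -69.79 T [ 0.047 -0.139  0.02 ] jt6 -0.463 F [ 0.6  0.6 -2.1] w 0.0198 z [ 0.5132 -0.0897  0.1769]
```

Call:
carry_out:
  targets:
    - [1,0,0,0,4]

```text
time: 16.5
tool_pos: [0.5132, -0.0896, 0.1769]
ee_rot: [-0.443, 1.57, 2.982]
wrist_force: [0.6, 0.3, -2.1]
width: 0.0193
```

```bash
python3 q.py
```

```text
16.5 yaw -73.77 T [ 0.082 -0.079  0.122] jt6 -0.439 F [ 0.6  0.3 -2.1] w 0.0193 z [ 0.5132 -0.0896  0.1769]
```

Call:
carry_out:
  targets:
    - [1,0,0,0,4]

```text
time: 16.6
tool_pos: [0.5132, -0.0896, 0.1769]
ee_rot: [-0.401, 1.57, 2.954]
wrist_force: [0.6, 0.6, -2.1]
width: 0.0197
```

```bash
python3 q.py
```

```text
16.6 yaw -77.75 T [ 0.072 -0.14   0.19 ] jt6 -0.324 F [ 0.6  0.6 -2.1] w 0.0197 z [ 0.5132 -0.0896  0.1769]
```

Call:
carry_out:
  targets:
    - [1,0,0,0,4]

```text
time: 16.7
tool_pos: [0.5132, -0.0896, 0.1769]
ee_rot: [-0.344, 1.57, 2.942]
wrist_force: [0.0, 0.6, -1.7]
width: 0.0197
```

```bash
python3 q.py
```

```text
16.7 yaw -81.73 T [ 0.096 -0.124  0.319] jt6 -0.238 F [ 0.   0.6 -1.7] w 0.0197 z [ 0.5132 -0.0896  0.1769]
```

Call:
carry_out:
  targets:
    - [1,0,0,0,0]

```text
time: 16.8
tool_pos: [0.5133, -0.0896, 0.1769]
ee_rot: [-0.372, 1.57, 2.916]
wrist_force: [0.0, -0.8, -2.2]
width: 0.0193
```

```bash
python3 q.py
```

```text
16.8 yaw -81.59 T [ 0.118 -0.122  0.251] jt6 0.536 F [ 0.  -0.8 -2.2] w 0.0193 z [ 0.5133 -0.0896  0.1769]
```

Call:
carry_out:
  targets:
    - [1,0,0,0,3]

```text
time: 16.9
tool_pos: [0.5133, -0.0895, 0.1769]
ee_rot: [-0.412, 1.57, 2.825]
wrist_force: [0.8, -0.1, -2.1]
width: 0.0196
```

```bash
python3 q.py
```

```text
16.9 yaw -84.57 T [ 0.127 -0.086  0.375] jt6 -0.225 F [ 0.8 -0.1 -2.1] w 0.0196 z [ 0.5133 -0.0895  0.1769]
```

Call:
carry_out:
  targets:
    - [1,0,0,0,3]

```text
time: 17.0
tool_pos: [0.5134, -0.0895, 0.1769]
ee_rot: [-0.451, 1.57, 2.732]
wrist_force: [0.4, 0.6, -1.4]
width: 0.0195
```

```bash
python3 q.py
```

```text
17.0 yaw -87.61 T [ 0.098 -0.104  0.432] jt6 -0.039 F [ 0.4  0.6 -1.4] w 0.0195 z [ 0.5134 -0.0895  0.1769]
```

Call:
carry_out:
  targets:
    - [1,0,0,0,0]
    - [1,0,0,0,0]
    - [1,0,0,0,0]

```text
time: 17.3
tool_pos: [0.5135, -0.0896, 0.1769]
ee_rot: [-0.682, 1.57, 2.502]
wrist_force: [1.0, 0.9, -2.2]
width: 0.0198
```

```bash
python3 q.py; python3 - <<'E'
from h import *
a=snap('scene','s5')
crop('s5',235,130,75,110,5.4,'c8')
E
```

```text
17.3 yaw -87.59 T [ 0.19  -0.047  0.357] jt6 0.33 F [ 1.   0.9 -2.2] w 0.0198 z [ 0.5135 -0.0896  0.1769]
```

View pics/c8.png

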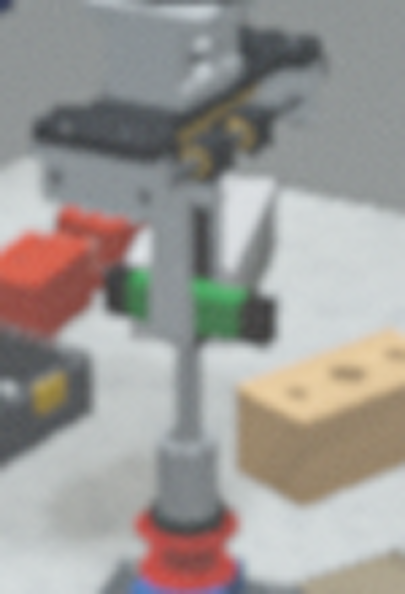

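The jaw axis stays at -87.6° while a torque of 0.36 to 0.43 N m holds. That is far above the bolt's 0.08 N m, so it is at the dead stop. I'll back off slightly and lift out.

Call:
carry_out:
  targets:
    - [1,0,0,0,-3]
    - [1,0,0,0,-3]
    - [1,0,0,0,0]
    - [1,-1,0,0,0]
    - [1,-1,0,0,0]
    - [1,-1,0,0,0]
    - [1,-1,0,0,0]
    - [1,-2,0,0,0]
    - [1,-2,0,0,0]
    - [1,-2,0,0,0]
    - [1,0,0,0,0]
    - [1,0,0,0,0]

```text
time: 18.55
tool_pos: [0.5144, -0.0898, 0.2797]
ee_rot: [2.743, 1.565, -0.254]
wrist_force: [-0.0, 0.6, -2.5]
width: 0.0166
```

```bash
python3 q.py; python3 - <<'E'
from h import *
plan(.5325,-.3055,.27,51.3)
E
```

```text
18.55 yaw -81.7 T [-0.024  0.01   0.009] jt6 0.003 F [-0.   0.6 -2.5] w 0.0166 z [ 0.5144 -0.0898  0.2797]
t 18.55 pos [ 0.5144 -0.0898  0.2797] yaw(y) -81.7 j6 1.144 F [-0.   0.6 -2.5] w 0.0166 tilt 0.33
 shift cm [ 1.01 21.6   1.33]
 turn 47.0 (+-180)
```

Call:
carry_out:
  targets:
    - [1,0,3.6,0.2,0]
    - [1,0,3.6,0.2,0]
    - [1,0,3.6,0.2,0]
    - [1,0,3.6,0.2,0]
    - [1,0,3.6,0.2,0]
    - [1,0,3.6,0.2,0]
    - [1,0,0,0,0]
    - [1,0,0,0,0]

```text
time: 19.35
tool_pos: [0.5325, -0.3054, 0.2755]
ee_rot: [-0.996, 1.568, 2.29]
wrist_force: [-0.1, 0.2, -2.0]
width: 0.0166
```

```bash
python3 - <<'E'
from h import *
plan(.5322,-.305,.18)
o,R=st();p=o['tool_pos']
a=snap('scene','s6')
print('tip',w2px('s6',p-[0,0,.094]),'tcp',w2px('s6',p),'hole',w2px('s6',[.5322,-.305,.06]))
crop('s6',260,110,90,110,5.4,'c9')
E
```

```text
t 19.35 pos [ 0.5325 -0.3054  0.2755] yaw(y) -81.77 j6 0.814 F [-0.1  0.2 -2. ] w 0.0166 tilt 0.16
 shift cm [ 9.55 -0.03  0.01]
tip [299.47239025 164.34595838] tcp [300.17181864 135.90184531] hole [298.6610406  198.54552502]
```

View pics/c9.png

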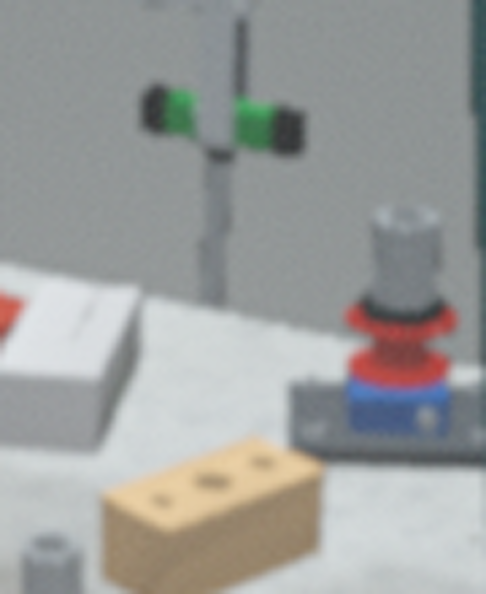

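Call:
carry_out:
  targets:
    - [1,3,0,0,0]
    - [1,3,0,0,0]
    - [1,3,0,0,0]
    - [1,2,0,0,0]
    - [1,1,0,0,0]
    - [1,0.5,0,0,0]
    - [1,0.5,0,0,0]
    - [1,0,0,0,0]

```text
time: 20.2
tool_pos: [0.5323, -0.3047, 0.1466]
ee_rot: [-0.257, 1.569, 3.03]
wrist_force: [-2.9, -0.3, -2.2]
width: 0.0168
```

```bash
python3 q.py
```

```text
20.2 yaw -81.67 T [-0.033  0.867  0.024] jt6 0.003 F [-2.9 -0.3 -2.2] w 0.0168 z [ 0.5323 -0.3047  0.1466]
```

Call:
carry_out:
  targets:
    - [1,0.3,0,0.15,0]
    - [1,0.5,0,0.05,0]
    - [1,0.5,0,0,0]
    - [1,0.5,0,0,0]
    - [1,0,0,0,0]

```text
time: 20.7
tool_pos: [0.5311, -0.305, 0.1275]
ee_rot: [-1.467, 1.569, 1.82]
wrist_force: [0.3, 0.6, -2.3]
width: 0.0169
```

```bash
python3 q.py
```

```text
20.7 yaw -81.68 T [0.053 0.051 0.017] jt6 0.001 F [ 0.3  0.6 -2.3] w 0.0169 z [ 0.5311 -0.305   0.1275]
```

Free. Lowering to the floor (TCP about 0.103) and releasing.

Call:
carry_out:
  targets:
    - [1,0.6,0,0,0]
    - [1,0.6,0,0,0]
    - [1,0.6,0,0,0]
    - [1,0.4,0,0,0]
    - [1,0.15,0,0,0]
    - [1,0,0,0,0]

```text
time: 21.3
tool_pos: [0.5313, -0.3054, 0.1082]
ee_rot: [2.626, 1.569, -0.37]
wrist_force: [-2.3, 1.9, 7.8]
width: 0.0168
```

```bash
python3 q.py
```

```text
21.3 yaw -81.67 T [ 0.598  0.799 -0.005] jt6 0.004 F [-2.3  1.9  7.8] w 0.0168 z [ 0.5313 -0.3054  0.1082]
```

Call:
carry_out:
  targets:
    - [1,-0.2,0,0,0]
    - [0.7,0,0,0,0]
    - [0.5,0,0,0,0]
    - [0.3,0,0,0,0]
    - [0.3,0,0,0,0]
    - [0.3,0,0,0,0]
    - [0.3,0,0,0,0]
    - [0.3,-2,0,0,0]
    - [0.3,-3,0,0,0]
    - [0.3,-5,0,0,0]
    - [0.3,-5,0,0,0]
    - [0.3,-3,0,0,0]
    - [0.3,0,0,0,0]

```text
time: 22.6
tool_pos: [0.5326, -0.3066, 0.2947]
ee_rot: [2.382, 1.558, -0.614]
wrist_force: [-0.0, 0.2, 0.7]
width: 0.066
```

```bash
python3 q.py; python3 - <<'E'
from h import *
a=snap('scene','s7')
s=a['image'][:,:,::-1]
o=np.zeros((560,800,3),np.uint8)
o[:,:486]=cv2.resize(s[150:254,260:350],(486,560),interpolation=cv2.INTER_CUBIC)
snap('top','t7')
cv2.imwrite('pics/c10.png',o)
def q(z): return w2px('s7',[.532,-.305,z])
for z in(.06,.108,.121,.134): print(z,(q(z)+.5-[260,150])*5.4)
E
```

```text
22.6 yaw -81.69 T [ 0.055 -0.015 -0.03 ] jt6 -0.0 F [-0.   0.2  0.7] w 0.066 z [ 0.5326 -0.3066  0.2947]
0.06 [211.75502894 264.92028534]
0.108 [213.4994527  193.92607752]
0.121 [213.98215528 174.29992016]
0.134 [214.46934955 154.4993669 ]
```

View pics/c10.png

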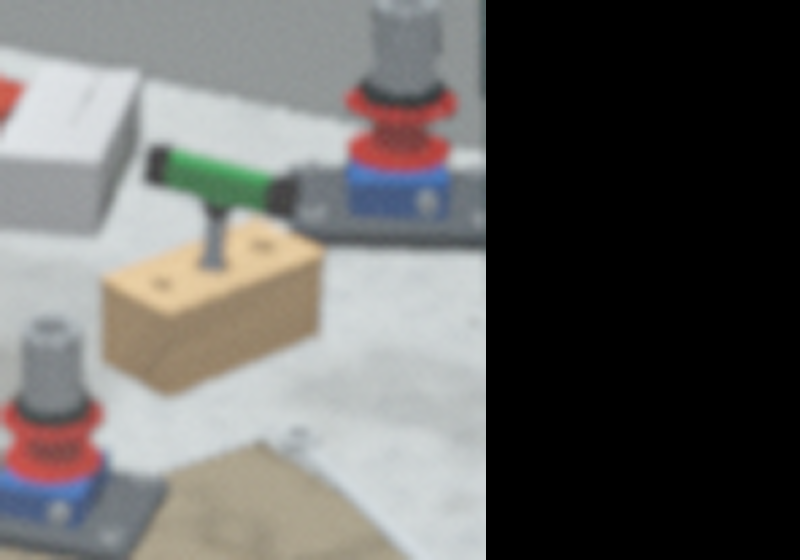

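```bash
python3 - <<'E'
from h import *
s=load('s7')['im'][:,:,::-1]; s0=load('s0')['im']
for c in[(465,293,'grey ring mid'),]:pass
# ring colours in both views
print('scene grey-ring px',s0[292:312,224:244].reshape(-1,3).min(0), 'black', s0[295:306,147:157].reshape(-1,3).min(0))
t=load('t0')['im']; print('top grey',t[218:236,182:200].reshape(-1,3).min(0),'black',t[172:190,160:172].reshape(-1,3).min(0))
# brush handle end & visible part in scene c2 -> world
for u,v in[(437,300),(402,335)]: print(px2w('s0',((u+.5)/2.85-.5+70,(v+.5)/2.85-.5+200),.005))
t7=load('t7')['im'][:,:,::-1]
o=np.zeros((600,800,3),np.uint8)
o[:300,:400]=cv2.resize(t7[140:240,140:275],(400,300),interpolation=cv2.INTER_CUBIC)
plan(.46,.0,.29)
E
```

```text
scene grey-ring px [83 88 88] black [66 71 71]
top grey [37 50 44] black [0 0 0]
[0.46431575 0.19706386 0.005     ]
[0.46251245 0.24562008 0.005     ]
t 22.7 pos [ 0.5312 -0.3056  0.288 ] yaw(y) -81.69 j6 0.811 F [-0.7 -0.2 -1.2] w 0.0658 tilt 0.09
 shift cm [ -0.24 -31.27   2.62]
```

```bash
python3 - <<'E'
from h import *
def dark(f,p,z,r=.0205):
    im=load(f)['im'].astype(np.uint8); out=[]
    for a in np.linspace(0,2*np.pi,24,endpoint=False):
        u,v=w2px(f,[p[0]+r*np.cos(a),p[1]+r*np.sin(a),z]); out.append(cv2.getRectSubPix(im,(1,1),(float(u),float(v)))[0,0])
    return np.array(out)
for n,p,z in[('grey',(.450,.1774),.008),('black',(.6119,.2722),.008),('orange',(.6577,.1217),.006),('cog',(.5661,.0591),.009)]:
    for f in('t7','s7'):
        c=dark(f,p,z); print(n,f,'mean per ch med',np.median(c,0).round(),c.sum(1).astype(int)//3)
E
```

```text
grey t7 mean per ch med [ 96. 102. 100.] [108  85  99  91 101  93 100  99  83  84  97  92 101  99 100 104 104 121
  97  85 109 106 104  72]
grey s7 mean per ch med [135. 140. 140.] [153 148 137 128 120 124 128 137 137 140 151 143 131 131 118 114 131 139
 147 158 158 160 158 153]
black t7 mean per ch med [64. 68. 70.] [ 61  68  67  92  93 112  54  47  48  50  47  61  66  38  64  76  60  87
  85  94  52  80  82  89]
black s7 mean per ch med [85. 96. 88.] [153 151 137 134 135 144 153 163 159  96  74  74  81  78  77  74  74  74
  77  80  74  73  98 150]
orange t7 mean per ch med [202. 110.  69.] [122 109 119 121 130 132 142 144 131 143 130 120  97 123 125 130 113 159
 116 157 151 153 133 114]
orange s7 mean per ch med [88. 90. 89.] [ 89  90  89  90  90  90  91  89  88  86  86  81  75  69  77  91  92  97
 101  91  78  80  77  82]
cog t7 mean per ch med [129. 126. 114.] [128 122 116 110 106 106 112 117 129 122 128 124 120 121 127 129 129 113
 120 118 139 132 128 128]
cog s7 mean per ch med [148. 140. 128.] [163 156 145 134 129 123 128 133 135 138 147 147 143 131 124 125 124 123
 134 156 167 167 169 166]
```

Call:
carry_out:
  targets:
    - [0.3,0,-4.5,0.4,0]
    - [0.3,0,-4.5,0.4,0]
    - [0.3,0,-4.5,0.4,0]
    - [0.3,0,-4.5,0.4,0]
    - [0.3,0,-4.5,0.4,0]
    - [0.3,0,-4.5,0.4,0]
    - [0.3,0,-4.3,0.2,0]
    - [0.3,0,0,0,0]

```text
time: 23.5
tool_pos: [0.458, 0.0048, 0.2853]
ee_rot: [-0.665, 1.566, 2.629]
wrist_force: [0.1, -0.7, 0.3]
width: 0.0657
```

```bash
python3 - <<'E'
from h import *
t=snap('top','t8');s=snap('scene','s8')
plan(.45,.1774,.29)
o=np.zeros((600,800,3),np.uint8)
o[:300,:400]=cv2.resize(t['image'][170:230,295:375],(400,300),interpolation=cv2.INTER_CUBIC)[:,:,::-1]
o[:300,400:]=cv2.resize(s['image'][160:220,265:345],(400,300),interpolation=cv2.INTER_CUBIC)[:,:,::-1]
o[300:,:400]=cv2.resize(s['image'][270:330,190:270],(400,300),interpolation=cv2.INTER_CUBIC)[:,:,::-1]
o[300:,400:]=cv2.resize(s['image'][270:330,110:190],(400,300),interpolation=cv2.INTER_CUBIC)[:,:,::-1]
cv2.imwrite('pics/c11.png',o)
E
```

```text
t 23.6 pos [0.4591 0.0011 0.2853] yaw(y) -81.56 j6 1.303 F [ 0.7 -0.4 -0.2] w 0.0659 tilt 0.21
 shift cm [ -0.47 -17.57  -1.68]
```

View pics/c11.png

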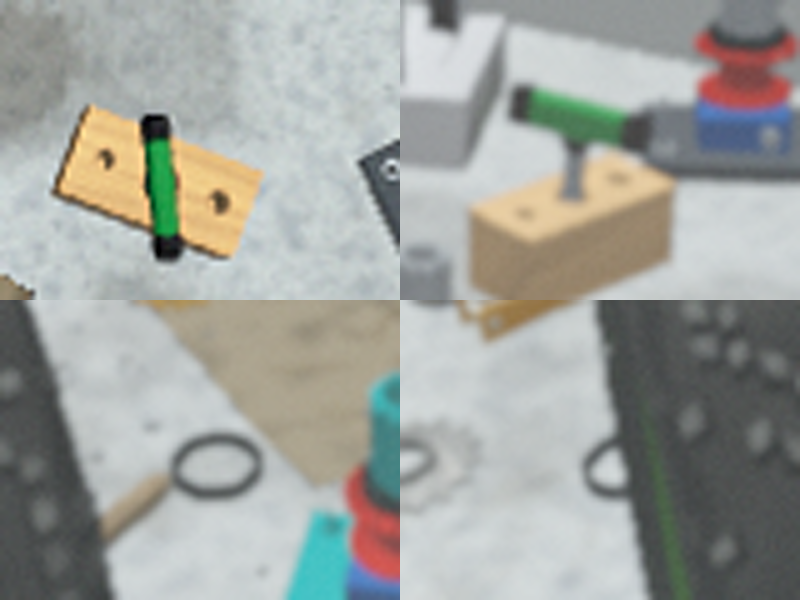

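```bash
python3 - <<'E'
from h import *
def mins(f,p,z):
    im=cv2.cvtColor(load(f)['im'],cv2.COLOR_RGB2GRAY); out=[]
    for a in np.linspace(0,2*np.pi,24,endpoint=False):
        m=999
        for r in np.arange(.014,.029,.0005):
            u,v=w2px(f,[p[0]+r*np.cos(a),p[1]+r*np.sin(a),z]); m=min(m,int(cv2.getRectSubPix(im,(1,1),(float(u),float(v)))[0,0]))
        out.append(m)
    return out
for n,p,z in[('grey',(.450,.1774),.006),('black',(.6119,.2722),.006),('orange',(.6577,.1217),.006),('cog',(.5661,.0591),.009)]:
    for f in('t0','s8'): print(n,f,mins(f,p,z))
E
```

```text
grey t0 [87, 78, 95, 74, 95, 58, 58, 56, 57, 61, 79, 89, 91, 95, 82, 90, 87, 112, 93, 84, 86, 96, 86, 77]
grey s8 [105, 104, 105, 121, 112, 100, 95, 88, 94, 92, 100, 107, 99, 112, 125, 115, 107, 104, 95, 106, 100, 107, 99, 104]
black t0 [62, 60, 64, 78, 62, 45, 51, 42, 41, 46, 46, 48, 42, 28, 64, 60, 45, 12, 19, 21, 20, 48, 62, 80]
black s8 [101, 105, 108, 119, 135, 133, 110, 98, 100, 82, 72, 74, 77, 72, 71, 73, 71, 74, 71, 75, 72, 73, 77, 97]
orange t0 [106, 104, 119, 123, 130, 131, 131, 135, 120, 147, 133, 116, 93, 123, 124, 127, 116, 155, 116, 151, 144, 150, 119, 114]
orange s8 [84, 81, 82, 87, 87, 89, 90, 89, 87, 87, 85, 81, 74, 70, 73, 82, 90, 86, 79, 81, 76, 73, 71, 78]
cog t0 [107, 104, 112, 102, 102, 103, 108, 113, 118, 116, 125, 113, 110, 111, 124, 123, 127, 111, 108, 108, 134, 127, 120, 106]
cog s8 [115, 118, 118, 124, 125, 124, 119, 121, 118, 120, 126, 126, 122, 121, 125, 119, 113, 111, 114, 119, 122, 121, 117, 121]
```

```bash
python3 - <<'E'
from h import *
c=px2w('t8',((161.5+.5)/5-.5+295,(186.+.5)/5-.5+170),.128);print(c)
b=np.mean([px2w('t8',((u+.5)/5-.5+295,(v+.5)/5-.5+170),.06) for u,v in[(90,105),(262,172),(231,259),(58,192)]],0);print(b)
print('holes mid',np.mean([px2w('t8',((u+.5)/5-.5+295,(v+.5)/5-.5+170),.06) for u,v in[(106,159),(219,202)]],0))
# green centroid
im=load('t8')['im'].astype(int);g=(im[:,:,1]-im[:,:,0]>40)&(im[:,:,1]-im[:,:,2]>30);g[:, :300]=0;g[:,370:]=0;g[:170]=0;g[230:]=0
v,u=np.nonzero(g);print(u.mean(),v.mean(),px2w('t8',(u.mean(),v.mean()),.128))
im=load('t0')['im'].astype(int);g=(im[:,:,1]-im[:,:,0]>40)&(im[:,:,1]-im[:,:,2]>30);g[:, :300]=0;g[:,370:]=0;g[:170]=0;g[230:]=0
v,u=np.nonzero(g);print(u.mean(),v.mean(),px2w('t0',(u.mean(),v.mean()),.128))
E
```

```text
[ 0.52527913 -0.29511457  0.128     ]
[ 0.53196496 -0.30427665  0.06      ]
holes mid [ 0.53302474 -0.30571664  0.06      ]
326.95652173913044 207.09782608695653 [ 0.52430199 -0.29532565  0.128     ]
329.8020833333333 204.33333333333334 [ 0.5337306  -0.30456044  0.128     ]
```

The key leans: its handle is about 12 mm off the hole axis, roughly 0.12 rad. I'll regrip it and straighten it against the hole wall.

```bash
python3 - <<'E'
from h import *
im=load('t8')['im'].astype(int);g=(im[:,:,1]-im[:,:,0]>25)&(im[:,:,1]-im[:,:,2]>15);g[:, :300]=0;g[:,370:]=0;g[:170]=0;g[230:]=0
v,u=np.nonzero(g);P=np.array([px2w('t8',(a,b),.128)[:2] for a,b in zip(u,v)]);c=P.mean(0)
w=np.linalg.svd(P-c)[2][0];y=np.degrees(np.arctan2(w[1],w[0]));print(c,y,len(u))
a,b=px2w('t8',(155/5+294.6,125/5+169.6),.128),px2w('t8',(168/5+294.6,247/5+169.6),.128);print(a,b,np.degrees(np.arctan2(*(a-b)[1::-1])))
plan(c[0],c[1],.25,y+90)
E
```

```text
[ 0.52521461 -0.29499189] -171.54351456116453 101
[ 0.56547286 -0.28984959  0.128     ] [ 0.48519458 -0.30040387  0.128     ] 7.489789548050288
t 23.6 pos [0.4591 0.0011 0.2853] yaw(y) -81.56 j6 1.303 F [ 0.7 -0.4 -0.2] w 0.0659 tilt 0.21
 shift cm [ 3.51 30.26 -2.2 ]
 turn -0.02 (+-180)
```

Call:
carry_out:
  targets:
    - [0.3,0,4.3,-0.3,0]
    - [0.3,0,4.3,-0.3,0]
    - [0.3,0,4.3,-0.3,0]
    - [0.3,0,4.3,-0.3,0]
    - [0.3,0,4.3,-0.3,0]
    - [0.3,0,4.3,-0.4,0]
    - [0.3,0,4.4,-0.3,0]
    - [0.3,3,0,0,0]
    - [0.3,3,0,0,0]
    - [0.3,3,0,0,0]
    - [0.3,0,0,0,0]
    - [0.3,0,0,0,0]

```text
time: 24.8
tool_pos: [0.5244, -0.2962, 0.1961]
ee_rot: [-0.638, 1.568, 2.647]
wrist_force: [-0.1, -0.2, -0.6]
width: 0.0655
```

```bash
python3 - <<'E'
from h import *
plan(.5255,-.2958,.103)
E
```

```text
t 24.8 pos [ 0.5244 -0.2962  0.1961] yaw(y) -81.8 j6 0.819 F [-0.1 -0.2 -0.6] w 0.0655 tilt 0.18
 shift cm [ 9.31 -0.01 -0.14]
```

Call:
carry_out:
  targets:
    - [0.3,3,0,-0.1,0]
    - [0.3,3,0,0,0]
    - [0.3,2.3,0,0,0]
    - [0.3,1,0,0,0]
    - [0.3,0,0,0,0]
    - [1,0,0,0,0]
    - [1,0,0,0,0]
    - [1,0,0,0,0]
    - [1,0,0,0,0]
    - [1,0,0,0,0]
    - [1,0,0,0,0]
    - [1,0,0,0,0]
    - [1,0,0,0,0]
    - [1,-0.3,0,0,0]
    - [1,-0.3,0,0,0]
    - [1,0,0,0,0]

```text
time: 26.4
tool_pos: [0.5264, -0.2965, 0.1097]
ee_rot: [1.356, 1.568, -1.641]
wrist_force: [1.7, -5.9, -3.0]
width: 0.0199
```

```bash
python3 q.py; python3 - <<'E'
from h import *
plan(.5325,-.305,.109)
E
```

```text
26.4 yaw -81.73 T [-1.434 -0.271 -0.085] jt6 -0.027 F [ 1.7 -5.9 -3. ] w 0.0199 z [ 0.5264 -0.2965  0.1097]
t 26.4 pos [ 0.5264 -0.2965  0.1097] yaw(y) -81.73 j6 0.821 F [ 1.7 -5.9 -3. ] w 0.0199 tilt 0.14
 shift cm [ 0.07  0.93 -0.49]
```

Call:
carry_out:
  targets:
    - [1,0,0.3,0,0]
    - [1,0,0.3,0,0]
    - [1,0,0.3,0,0]
    - [1,0,0,-0.2,0]
    - [1,0,0,-0.3,0]
    - [1,0,0,0,0]

```text
time: 27.0
tool_pos: [0.5323, -0.3027, 0.11]
ee_rot: [-0.625, 1.569, 2.662]
wrist_force: [-1.9, 0.1, -1.9]
width: 0.0192
```

```bash
python3 q.py
```

```text
27.0 yaw -81.67 T [0.031 0.565 0.036] jt6 0.003 F [-1.9  0.1 -1.9] w 0.0192 z [ 0.5323 -0.3027  0.11  ]
```

Call:
carry_out:
  targets:
    - [1,0,0,-0.2,0]
    - [1,0,0,-0.2,0]
    - [1,0,0,0,0]

```text
time: 27.3
tool_pos: [0.5367, -0.3024, 0.1103]
ee_rot: [-0.808, 1.57, 2.479]
wrist_force: [-0.8, 1.2, -3.3]
width: 0.0191
```

```bash
python3 q.py
```

```text
27.3 yaw -81.67 T [0.193 0.525 0.024] jt6 0.001 F [-0.8  1.2 -3.3] w 0.0191 z [ 0.5367 -0.3024  0.1103]
```

Call:
carry_out:
  targets:
    - [1,0,0.1,0.2,0]
    - [1,0,0.1,0.1,0]
    - [1,0.2,0,0,0]
    - [1,0.2,0,0,0]
    - [1,0,0,0,0]

```text
time: 27.8
tool_pos: [0.5339, -0.305, 0.1062]
ee_rot: [-0.727, 1.571, 2.56]
wrist_force: [-1.1, 1.4, -0.9]
width: 0.0192
```

```bash
python3 q.py
```

```text
27.8 yaw -81.69 T [0.545 0.285 0.026] jt6 0.002 F [-1.1  1.4 -0.9] w 0.0192 z [ 0.5339 -0.305   0.1062]
```

Call:
carry_out:
  targets:
    - [1,0.1,0,0,0]
    - [1,0.1,0,0,0]
    - [1,0,0,0,0]

```text
time: 28.1
tool_pos: [0.5341, -0.3051, 0.105]
ee_rot: [2.431, 1.57, -0.566]
wrist_force: [-2.7, 2.9, 0.7]
width: 0.0188
```

```bash
python3 q.py
```

```text
28.1 yaw -81.69 T [ 0.665  0.428 -0.045] jt6 -0.006 F [-2.7  2.9  0.7] w 0.0188 z [ 0.5341 -0.3051  0.105 ]
```

Call:
carry_out:
  targets:
    - [1,-0.5,0,0,0]
    - [1,0,-0.15,0.1,0]
    - [1,0,0,0,0]

```text
time: 28.4
tool_pos: [0.5331, -0.3042, 0.1097]
ee_rot: [2.074, 1.569, -0.922]
wrist_force: [0.0, 0.2, -2.3]
width: 0.0197
```

```bash
python3 q.py
```

```text
28.4 yaw -81.69 T [ 0.062  0.138 -0.051] jt6 0.002 F [ 0.   0.2 -2.3] w 0.0197 z [ 0.5331 -0.3042  0.1097]
```

Call:
carry_out:
  targets:
    - [1,0,-0.1,0.1,0]
    - [1,0,0,0,0]

```text
time: 28.6
tool_pos: [0.5317, -0.3031, 0.1096]
ee_rot: [2.112, 1.57, -0.884]
wrist_force: [-0.6, -0.5, -1.4]
width: 0.0195
```

```bash
python3 q.py
```

```text
28.6 yaw -81.69 T [0.082 0.002 0.034] jt6 0.0 F [-0.6 -0.5 -1.4] w 0.0195 z [ 0.5317 -0.3031  0.1096]
```

Call:
carry_out:
  targets:
    - [1,0,0.3,0,0]
    - [1,0,0.2,0,0]
    - [1,0,0.2,0,0]
    - [1,0,0,0,0]

```text
time: 29.0
tool_pos: [0.5325, -0.3088, 0.1096]
ee_rot: [-1.527, 1.568, 1.76]
wrist_force: [-1.6, 4.6, 1.9]
width: 0.0188
```

```bash
python3 q.py
```

```text
29.0 yaw -81.67 T [1.339 0.31  0.014] jt6 -0.015 F [-1.6  4.6  1.9] w 0.0188 z [ 0.5325 -0.3088  0.1096]
```

Call:
carry_out:
  targets:
    - [1,0,0.2,0,0]
    - [1,0,0,0,0]

```text
time: 29.2
tool_pos: [0.5329, -0.3104, 0.1096]
ee_rot: [-1.614, 1.568, 1.673]
wrist_force: [-0.7, 6.1, 0.9]
width: 0.0183
```

```bash
python3 q.py
```

```text
29.2 yaw -81.66 T [ 1.55   0.294 -0.022] jt6 -0.019 F [-0.7  6.1  0.9] w 0.0183 z [ 0.5329 -0.3104  0.1096]
```

Width is falling, so the key is straightening in the pads. Pushing a little further.

Call:
carry_out:
  targets:
    - [1,0,0.2,0,0]
    - [1,0,0.1,0,0]
    - [1,0,0,0,0]

```text
time: 29.5
tool_pos: [0.5333, -0.3124, 0.1097]
ee_rot: [-1.564, 1.566, 1.724]
wrist_force: [-0.9, 7.7, 2.8]
width: 0.0183
```

```bash
python3 q.py
```

```text
29.5 yaw -81.63 T [ 1.884  0.457 -0.01 ] jt6 -0.01 F [-0.9  7.7  2.8] w 0.0183 z [ 0.5333 -0.3124  0.1097]
```

Call:
carry_out:
  targets:
    - [1,0,0.2,0,0]
    - [1,0,0,0,0]

```text
time: 29.7
tool_pos: [0.5336, -0.3132, 0.1098]
ee_rot: [-1.592, 1.564, 1.696]
wrist_force: [-2.5, 9.8, 3.7]
width: 0.0186
```

```bash
python3 q.py
```

```text
29.7 yaw -81.6 T [ 2.502  0.475 -0.044] jt6 -0.007 F [-2.5  9.8  3.7] w 0.0186 z [ 0.5336 -0.3132  0.1098]
```

Call:
carry_out:
  targets:
    - [1,0,-0.3,0.1,0]
    - [1,0,-0.3,0,0]
    - [1,0,-0.3,0,0]
    - [1,0.3,0,0,0]
    - [1,0,0,0,0]

```text
time: 30.2
tool_pos: [0.5312, -0.3087, 0.1061]
ee_rot: [1.356, 1.569, -1.641]
wrist_force: [-0.8, -0.0, -1.6]
width: 0.0185
```

```bash
python3 q.py
```

```text
30.2 yaw -81.71 T [-0.011 -0.041 -0.037] jt6 0.001 F [-0.8 -0.  -1.6] w 0.0185 z [ 0.5312 -0.3087  0.1061]
```

Call:
carry_out:
  targets:
    - [1,0.2,0,0,0]
    - [1,0,0,0,0]

```text
time: 30.4
tool_pos: [0.532, -0.3089, 0.1059]
ee_rot: [2.27, 1.568, -0.727]
wrist_force: [-0.4, 1.0, 3.4]
width: 0.0185
```

```bash
python3 q.py
```

```text
30.4 yaw -81.7 T [ 0.085  0.024 -0.016] jt6 0.0 F [-0.4  1.   3.4] w 0.0185 z [ 0.532  -0.3089  0.1059]
```

Call:
carry_out:
  targets:
    - [1,-0.25,0,0,0]
    - [1,0,-0.3,0,0]
    - [1,0.1,0,0,0]
    - [1,0.1,0,0,0]
    - [1,0,0,0,0]

```text
time: 30.9
tool_pos: [0.5313, -0.305, 0.1059]
ee_rot: [2.594, 1.569, -0.402]
wrist_force: [-1.2, 0.6, 3.8]
width: 0.0185
```

```bash
python3 q.py
```

```text
30.9 yaw -81.68 T [ 0.252  0.07  -0.018] jt6 0.001 F [-1.2  0.6  3.8] w 0.0185 z [ 0.5313 -0.305   0.1059]
```

Call:
carry_out:
  targets:
    - [0.75,0,0,0,0]
    - [0.75,0,0,0,0]
    - [0.5,0,0,0,0]
    - [0.3,0,0,0,0]
    - [0.3,0,0,0,0]
    - [0.3,0,0,0,0]
    - [0.3,0,0,0,0]
    - [0.3,-2,0,0,0]
    - [0.3,-5,0,0,0]
    - [0.3,-5,0,0,0]
    - [0.3,-5,0,0,0]
    - [0.3,0,-5,0,0]
    - [0.3,0,-5,0,0]
    - [0.3,0,-5,0,0]
    - [0.3,0,-5,0,0]
    - [0.3,0,-5,0,0]
    - [0.3,0,0,0,0]

```text
time: 32.6
tool_pos: [0.494, -0.0524, 0.2762]
ee_rot: [-2.587, 1.568, 0.708]
wrist_force: [0.0, -0.3, -0.2]
width: 0.0658
```

```bash
cat > key.py <<'E'
from h import *
import sys
def grn(f,x0,x1,y0,y1,z):
    im=load(f)['im'].astype(int);g=(im[:,:,1]-im[:,:,0]>25)&(im[:,:,1]-im[:,:,2]>15);m=np.zeros_like(g);m[y0:y1,x0:x1]=1;g&=m
    v,u=np.nonzero(g);P=np.array([px2w(f,(a,b),z)[:2] for a,b in zip(u,v)]);c=P.mean(0);w=np.linalg.svd(P-c)[2][0]
    return (u.mean(),v.mean()),c,np.degrees(np.arctan2(w[1],w[0])),len(u)
n=sys.argv[1]; snap('top','t'+n);snap('scene','s'+n)
for f in('t0','t8','t'+n): print(f,grn(f,300,370,170,230,.128))
for f in('s0','s8','s'+n): print(f,grn(f,270,330,160,205,.121))
E
python3 key.py 9; python3 q.py
```

```text
t0 ((np.float64(329.85858585858585), np.float64(204.24242424242425)), array([ 0.5340526 , -0.30475807]), np.float64(141.36554037166397), 99)
t8 ((np.float64(326.86138613861385), np.float64(206.82178217821783)), array([ 0.52521461, -0.29499189]), np.float64(-171.54351456116453), 101)
t9 ((np.float64(329.1296296296296), np.float64(203.52777777777777)), array([ 0.53633351, -0.30226787]), np.float64(-172.17300314916577), 108)
s0 ((np.float64(298.4567901234568), np.float64(180.02469135802468)), array([ 0.54082866, -0.31649494]), np.float64(129.26964774342187), 81)
s8 ((np.float64(299.9183673469388), np.float64(182.85034013605443)), array([ 0.52595359, -0.29904989]), np.float64(153.20819440128037), 147)
s9 ((np.float64(297.6811594202899), np.float64(181.2246376811594)), array([ 0.53831826, -0.30660106]), np.float64(156.20061371876594), 138)
32.7 yaw -81.54 T [ 0.063  0.015 -0.038] jt6 0.017 F [-0.5 -0.6 -0.4] w 0.066 z [ 0.4947 -0.0568  0.2755]
```

```bash
python3 - <<'E'
from h import *
print('turq top',px2w('s0',((575+.5)/2.85-.5+70,(245+.5)/2.85-.5+200),.12),'base',px2w('s0',((575)/2.85+69.7,(370)/2.85+199.7),.012))
# refine ring centre using ring pixels in top: dark-on-light local fit
def fit(f,p,z,kind):
    im=cv2.cvtColor(load(f)['im'],cv2.COLOR_RGB2GRAY).astype(np.float32)
    best=None
    def prof(c):
        s=0
        for r,w in((.0205,1),(.0155,-.5),(.0265,-.5)):
            for a in np.linspace(0,2*np.pi,32,endpoint=False):
                u,v=w2px(f,[c[0]+r*np.cos(a),c[1]+r*np.sin(a),z]); s+=w*float(cv2.getRectSubPix(im,(1,1),(float(u),float(v)))[0,0])
        return s
    from scipy.optimize import minimize
    r=minimize(prof,p,method='Nelder-Mead',options=dict(initial_simplex=[p,[p[0]+.004,p[1]],[p[0],p[1]+.004]],xatol=2e-4)); return r.x,r.fun/32
for n,p,z in[('grey',(.450,.1774),.008),('black',(.6119,.2722),.008)]:
    for f in('t9','s9'): print(n,f,fit(f,p,z,0))
plan(.45,.1774,.2,-20)
E
```

```text
turq top [0.32507919 0.19843382 0.12      ] base [0.31681709 0.21324662 0.012     ]
grey t9 (array([0.44962976, 0.17884812]), np.float64(-59.2695317864418))
grey s9 (array([0.44656733, 0.18137207]), np.float64(-57.77937436103821))
black t9 (array([0.61177514, 0.27372912]), np.float64(-98.88924080133438))
black s9 (array([0.60709777, 0.27584551]), np.float64(-27.533189177513123))
t 32.7 pos [ 0.4947 -0.0568  0.2755] yaw(y) -81.54 j6 1.195 F [-0.5 -0.6 -0.4] w 0.066 tilt 0.09
 shift cm [  7.52 -23.83   0.99]
 turn -61.54 (+-180)
```

Call:
carry_out:
  targets:
    - [0.3,0,-4,0.15,0]
    - [0.3,0,-4,0.15,0]
    - [0.3,0,-4,0.15,0]
    - [0.3,0,-4,0.15,0]
    - [0.3,0,-4,0.15,0]
    - [0.3,0,-4,0.2,0]
    - [0.3,3,0,0,-7.7]
    - [0.3,3,0,0,-7.7]
    - [0.3,2,0,0,-7.7]
    - [0.3,0,0,0,-7.7]
    - [0.3,0,0,0,-7.7]
    - [0.3,0,0,0,-7.7]
    - [0.3,0,0,0,-7.7]
    - [0.3,0,0,0,-7.6]
    - [0.3,0,0,0,0]

```text
time: 34.2
tool_pos: [0.4517, 0.177, 0.1946]
ee_rot: [-0.032, 1.57, -1.958]
wrist_force: [-0.1, -0.5, 0.2]
width: 0.0654
```

```bash
python3 - <<'E'
from h import *
plan(.449,.179,.02,-20)
E
```

```text
t 34.2 pos [0.4517 0.177  0.1946] yaw(y) -20.36 j6 0.612 F [-0.1 -0.5  0.2] w 0.0654 tilt 0.05
 shift cm [17.46 -0.32 -0.11]
 turn -0.36 (+-180)
```

Call:
carry_out:
  targets:
    - [0.3,4,-0.32,-0.11,0]
    - [0.3,4,0,0,0]
    - [0.3,4,0,0,0]
    - [0.3,3,0,0,0]
    - [0.3,2,0,0,0]
    - [0.3,1,0,0,0]
    - [0.3,0.9,0,0,0]
    - [0.3,0,0,0,0]

```text
time: 35.0
tool_pos: [0.448, 0.1802, 0.0054]
ee_rot: [-0.789, 1.57, -2.714]
wrist_force: [-0.4, 0.1, -0.3]
width: 0.0657
```

```bash
python3 - <<'E'
from h import *
plan(.449,.179,.0025,-20)
E
```

```text
t 35.0 pos [0.448  0.1802 0.0054] yaw(y) -20.28 j6 0.619 F [-0.4  0.1 -0.3] w 0.0657 tilt 0.06
 shift cm [0.29 0.13 0.07]
 turn -0.28 (+-180)
```

Call:
carry_out:
  targets:
    - [0.3,0.3,0.1,0,0]
    - [0.3,0,0,0,0]
    - [1,0,0,0,0]
    - [1,0,0,0,0]
    - [1,0,0,0,0]
    - [1,0,0,0,0]
    - [1,0,0,0,0]
    - [1,0,0,0,0]
    - [1,0,0,0,0]

```text
time: 35.9
tool_pos: [0.4495, 0.1804, 0.0035]
ee_rot: [2.066, 1.57, 0.143]
wrist_force: [1.0, -0.1, 3.6]
width: 0.0442
```

```bash
python3 q.py
```

```text
35.9 yaw -20.19 T [-0.08  -0.129 -0.005] jt6 -0.015 F [ 1.  -0.1  3.6] w 0.0442 z [0.4495 0.1804 0.0035]
```

Call:
carry_out:
  targets:
    - [1,-1,0,0,0]
    - [1,-2,0,0,0]
    - [1,-4,0,0,0]
    - [1,-5,0,0,0]
    - [1,-5,0,0,0]
    - [1,0,0,0,0]

```text
time: 36.5
tool_pos: [0.4529, 0.1815, 0.1818]
ee_rot: [2.201, 1.555, 0.278]
wrist_force: [-0.1, -0.9, 1.0]
width: 0.0443
```

```bash
python3 q.py;python3 - <<'E'
from h import *
plan(.5137,-.0898,.17,-20)
E
```

```text
36.5 yaw -20.18 T [-0.002 -0.075 -0.02 ] jt6 -0.005 F [-0.1 -0.9  1. ] w 0.0443 z [0.4529 0.1815 0.1818]
t 36.5 pos [0.4529 0.1815 0.1818] yaw(y) -20.18 j6 0.617 F [-0.1 -0.9  1. ] w 0.0443 tilt 0.9
 shift cm [ 1.16 15.05 23.38]
 turn -0.18 (+-180)
```

Call:
carry_out:
  targets:
    - [1,0,2.19,3.31,0]
    - [1,0,2.19,3.31,0]
    - [1,0,2.19,3.31,0]
    - [1,0,2.19,3.31,0]
    - [1,0,2.19,3.31,0]
    - [1,0,2.19,3.31,0]
    - [1,0,2.19,3.31,0]
    - [1,0,0,0,0]
    - [1,0,0,0,0]

```text
time: 37.4
tool_pos: [0.5123, -0.0904, 0.1719]
ee_rot: [-1.761, 1.568, 2.597]
wrist_force: [0.3, 0.1, 0.7]
width: 0.0441
```

```bash
python3 q.py;python3 - <<'E'
from h import *
plan(.5137,-.0896,.13,-20)
snap('scene','s10'); snap('top','t10')
a=cv2.resize(load('s10')['im'][170:240,235:305],(400,400),interpolation=cv2.INTER_CUBIC)[:,:,::-1]
b=cv2.resize(load('t10')['im'][175:245,230:300],(400,400),interpolation=cv2.INTER_CUBIC)[:,:,::-1]
cv2.imwrite('pics/c12.png',np.hstack([a,b]))
o,R=st();p=o['tool_pos'];k=400/70
for z in(0,-.002,.006):print((w2px('s10',p+[0,0,z])+.5-[235,170])*k)
E
```

```text
37.4 yaw -20.29 T [-0.047 -0.04  -0.007] jt6 -0.015 F [0.3 0.1 0.7] w 0.0441 z [ 0.5123 -0.0904  0.1719]
t 37.4 pos [ 0.5123 -0.0904  0.1719] yaw(y) -20.29 j6 0.07 F [0.3 0.1 0.7] w 0.0441 tilt 0.15
 shift cm [ 4.19  0.12 -0.12]
 turn -0.29 (+-180)
[195.43494822 137.53779077]
[195.48052052 141.22574096]
[195.29777193 126.43879615]
```

View pics/c12.png

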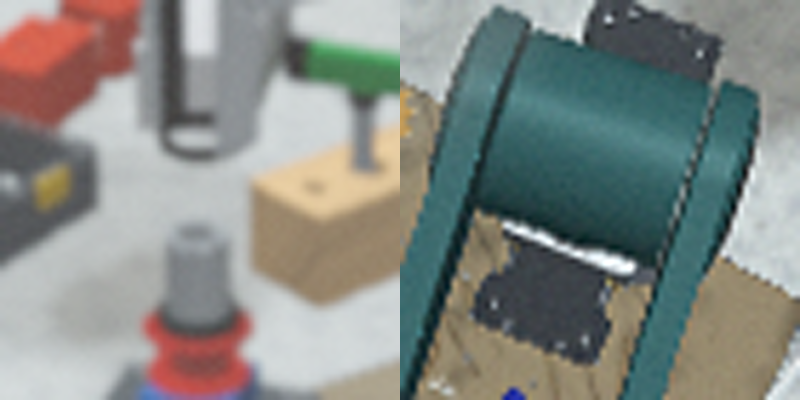

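```bash
python3 - <<'E'
from h import *
g=cv2.cvtColor(load('s10')['im'],cv2.COLOR_RGB2GRAY)
for u in(265,267,269,271): print(u,g[186:204,u])
o,R=st();p=o['tool_pos']
d=np.array([-.4526,.760])/np.hypot(.4526,.76)
for nm,r,z in(('in top',.0185,.0045),('out top',.0225,.0045),('out bot',.0225,-.0035)): print(nm,w2px('s10',p+np.r_[d*r,z]))
E
```

```text
265 [ 71  69  71  72  66  75 115 156 157 122 107 148 183 193 190 191 194 196]
267 [115 115 112  96  75  84 135 181 193 167 109 111 161 184 190 190 193 195]
269 [154 153 149 119  85  94 140 178 193 170 117  99 149 181 193 192 195 195]
271 [153 154 147 120  89  96 138 171 185 167 114 106 152 182 196 195 195 195]
in top [268.51453565 195.017718  ]
out top [268.47745659 195.65649135]
out bot [268.51058839 198.27394823]
```

Call:
carry_out:
  targets:
    - [1,2,0.12,-0.12,0]
    - [1,2,0,0,0]
    - [1,0.6,0,0,0]
    - [1,0.4,0,0,0]
    - [1,0.4,0,0,0]
    - [1,0,0,0,0]

```text
time: 38.1
tool_pos: [0.5146, -0.0891, 0.1193]
ee_rot: [1.59, 1.57, -0.333]
wrist_force: [0.2, 1.3, -0.9]
width: 0.0443
```

```bash
python3 q.py
```

```text
38.1 yaw -20.16 T [-0.069  0.012  0.006] jt6 0.001 F [ 0.2  1.3 -0.9] w 0.0443 z [ 0.5146 -0.0891  0.1193]
```

Call:
carry_out:
  targets:
    - [1,0.4,0,0,0]
    - [1,0.4,0,0,0]
    - [1,0.4,0,0,0]
    - [1,0,0,0,0]

```text
time: 38.5
tool_pos: [0.5141, -0.0893, 0.1062]
ee_rot: [-1.551, 1.57, 2.809]
wrist_force: [-0.5, -0.3, -0.1]
width: 0.0442
```

```bash
python3 q.py
```

```text
38.5 yaw -20.2 T [ 0.033 -0.099  0.007] jt6 -0.0 F [-0.5 -0.3 -0.1] w 0.0442 z [ 0.5141 -0.0893  0.1062]
```

Call:
carry_out:
  targets:
    - [1,0.6,0,0,0]
    - [1,0.6,0,0,0]
    - [1,0.6,0,0,0]
    - [1,0.6,0,0,0]
    - [1,0.2,0,0,0]
    - [1,0,0,0,0]

```text
time: 39.1
tool_pos: [0.5141, -0.0893, 0.0804]
ee_rot: [-1.456, 1.57, 2.904]
wrist_force: [0.0, 0.4, -1.0]
width: 0.044
```

```bash
python3 q.py
```

```text
39.1 yaw -20.18 T [-0.023 -0.045 -0.017] jt6 0.0 F [ 0.   0.4 -1. ] w 0.044 z [ 0.5141 -0.0893  0.0804]
```

Call:
carry_out:
  targets:
    - [0.4,0,0,0,0]
    - [0.4,0,0,0,0]
    - [0.4,0,0,0,0]
    - [0.4,-2,0,0,0]
    - [0.3,-4,0,0,0]
    - [0.3,-4,0,0,0]
    - [0.3,-2,0,0,0]
    - [0.3,0,0,0,0]

```text
time: 39.9
tool_pos: [0.5166, -0.09, 0.2056]
ee_rot: [1.634, 1.562, -0.289]
wrist_force: [-0.6, -0.2, -0.3]
width: 0.0656
```

```bash
python3 - <<'E'
from h import *
plan(.609,.274,.2)
E
```

```text
t 39.9 pos [ 0.5166 -0.09    0.2056] yaw(y) -20.19 j6 0.072 F [-0.6 -0.2 -0.3] w 0.0656 tilt 0.52
 shift cm [  0.55  -3.89 -37.35]
```

```bash
python3 - <<'E'
from h import *
for n,u,v in(('can base',48,325),('bottle base',137,190),('cog',115,290),('axle',445,395),('cap',0,0)):
    print(n,px2w('s0',(u/2.85+69.7,v/2.85+199.7),0.0))
p=np.array([.612,.273,.006]);r=np.array([-.859,-.512,0]);print('left edge',w2px('s9',p-r*.0225),'centre',w2px('s9',p),' obs left 146.8,303')
E
```

```text
can base [0.72487964 0.38151695 0.        ]
bottle base [0.81479955 0.21401626 0.        ]
cog [0.71330926 0.32377955 0.        ]
axle [0.39536193 0.27674416 0.        ]
cap [1.29190751 0.02191582 0.        ]
left edge [145.84155496 301.74374377] centre [155.13992683 301.74132054]  obs left 146.8,303
```

Call:
carry_out:
  targets:
    - [0.3,0,-0.43,-4.69,0]
    - [0.3,0,-0.43,-4.69,0]
    - [0.3,0,-0.43,-4.69,0]
    - [0.3,0,-0.43,-4.69,0]
    - [0.3,0,-0.43,-4.69,0]
    - [0.3,0,-0.43,-4.69,0]
    - [0.3,0,-0.43,-4.69,0]
    - [0.3,0,-0.43,-4.69,0]
    - [0.3,0,0,0,0]
    - [0.3,0,0,0,0]

```text
time: 40.9
tool_pos: [0.6108, 0.2753, 0.1978]
ee_rot: [-0.731, 1.566, -2.653]
wrist_force: [-0.5, -0.4, 0.3]
width: 0.0656
```

```bash
python3 - <<'E'
from h import *
plan(.611,.274,.0035,-20)
snap('scene','s11');snap('top','t11')
a=cv2.resize(load('s11')['im'][170:240,235:305],(400,400),interpolation=cv2.INTER_CUBIC)[:,:,::-1]
b=cv2.resize(load('t11')['im'][140:240,140:240],(400,400),interpolation=cv2.INTER_CUBIC)[:,:,::-1]
cv2.imwrite('pics/c13.png',np.hstack([a,b]))
E
```

```text
t 40.9 pos [0.6108 0.2753 0.1978] yaw(y) -20.07 j6 0.689 F [-0.5 -0.4  0.3] w 0.0656 tilt 0.27
 shift cm [19.43  0.13  0.04]
 turn -0.07 (+-180)
```

View pics/c13.png

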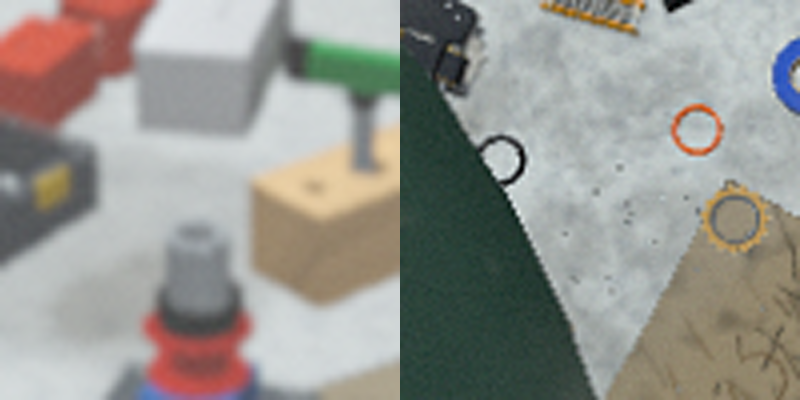

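Call:
carry_out:
  targets:
    - [0.3,4,0.2,0.05,0]
    - [0.3,4,0,0,0]
    - [0.3,4,0,0,0]
    - [0.3,3,0,0,0]
    - [0.3,2,0,0,0]
    - [0.3,1,0,0,0]
    - [0.3,0,0,0,0]
    - [0.3,0,0,0,0]

```text
time: 41.8
tool_pos: [0.6143, 0.2729, 0.0226]
ee_rot: [2.19, 1.568, 0.265]
wrist_force: [0.4, 0.3, 0.7]
width: 0.0657
```

```bash
python3 - <<'E'
from h import *
plan(.6115,.273,.0035,-20)
E
```

```text
t 41.8 pos [0.6143 0.2729 0.0226] yaw(y) -20.25 j6 0.687 F [0.4 0.3 0.7] w 0.0657 tilt 0.13
 shift cm [ 1.9  -0.27  0.09]
 turn -0.25 (+-180)
```

Call:
carry_out:
  targets:
    - [0.3,1,-0.27,0.09,0]
    - [0.3,0.9,0,0,0]
    - [0.3,0,0,0,0]
    - [1,0,0,0,0]
    - [1,0,0,0,0]
    - [1,0,0,0,0]
    - [1,0,0,0,0]
    - [1,0,0,0,0]
    - [1,0,0,0,0]
    - [1,0,0,0,0]

```text
time: 42.8
tool_pos: [0.6107, 0.2736, 0.0022]
ee_rot: [2.203, 1.57, 0.28]
wrist_force: [0.3, 0.4, 0.5]
width: 0.0439
```

```bash
python3 q.py
```

```text
42.8 yaw -20.19 T [-0.02  -0.09  -0.052] jt6 0.004 F [0.3 0.4 0.5] w 0.0439 z [0.6107 0.2736 0.0022]
```

Call:
carry_out:
  targets:
    - [1,-1,0,0,0]
    - [1,-2,0,0,0]
    - [1,-4,0,0,0]
    - [1,-5,0,0,0]
    - [1,-5,0,0,0]
    - [1,0,0,0,0]
    - [1,0,0,0,0]

```text
time: 43.5
tool_pos: [0.6115, 0.2739, 0.1753]
ee_rot: [2.238, 1.565, 0.315]
wrist_force: [-0.1, -0.3, -2.0]
width: 0.0442
```

```bash
python3 q.py; python3 - <<'E'
from h import *
plan(.5137,-.0896,.175,-20)
E
```

```text
43.5 yaw -20.19 T [-0.041  0.008  0.054] jt6 0.002 F [-0.1 -0.3 -2. ] w 0.0442 z [0.6115 0.2739 0.1753]
t 43.5 pos [0.6115 0.2739 0.1753] yaw(y) -20.19 j6 0.689 F [-0.1 -0.3 -2. ] w 0.0442 tilt 0.31
 shift cm [-0.09  3.37 37.49]
 turn -0.19 (+-180)
```

Call:
carry_out:
  targets:
    - [1,0,0.42,4.68,0]
    - [1,0,0.42,4.68,0]
    - [1,0,0.42,4.68,0]
    - [1,0,0.42,4.68,0]
    - [1,0,0.42,4.68,0]
    - [1,0,0.42,4.68,0]
    - [1,0,0.42,4.68,0]
    - [1,0,0.42,4.68,0]
    - [1,0,0,0,0]
    - [1,0,0,0,0]

```text
time: 44.5
tool_pos: [0.5115, -0.09, 0.1699]
ee_rot: [-1.635, 1.567, 2.722]
wrist_force: [-0.2, 0.7, -0.3]
width: 0.0444
```

```bash
python3 - <<'E'
from h import *
plan(.5137,-.0896,.122,-20)
snap('scene','s12')
g=cv2.cvtColor(load('s12')['im'],cv2.COLOR_RGB2GRAY)
o,R=st();p=o['tool_pos']
c=w2px('s12',p);print(c)
for u in(265,267,269,271): print(u,int(c[1])-6,g[int(c[1])-6:int(c[1])+12,u])
d=np.array([-.4526,.760])/np.hypot(.4526,.76)
for nm,r,z in(('in top',.0185,.006),('out bot',.0225,-.002),('back in top',-.0185,.006)): print(nm,w2px('s12',p+np.r_[d*r,z]))
E
```

```text
t 44.5 pos [ 0.5115 -0.09    0.1699] yaw(y) -20.34 j6 0.071 F [-0.2  0.7 -0.3] w 0.0444 tilt 0.23
 shift cm [ 4.79  0.21 -0.11]
 turn -0.34 (+-180)
[268.81528342 194.31696757]
265 188 [ 72  70  70  68 101 157 182 163 113 104 155 184 190 191 195 197 196 195]
267 188 [101  88  79  79 122 175 200 189 144  99 123 168 186 190 193 196 196 195]
269 188 [147 126  91  81 121 169 198 191 151  97 118 167 190 194 193 195 194 198]
271 188 [147 134 104  87 116 163 189 184 142  99 125 174 192 196 195 195 194 196]
in top [268.62451319 195.28572905]
out bot [268.62054566 198.54174322]
back in top [268.95403472 189.54920167]
```

Call:
carry_out:
  targets:
    - [1,2,0.15,-0.11,0]
    - [1,2,0,0,0]
    - [1,0.6,0,0,0]
    - [1,0.4,0,0,0]
    - [1,0.4,0,0,0]
    - [1,0,0,0,0]

```text
time: 45.15
tool_pos: [0.515, -0.0887, 0.1184]
ee_rot: [1.298, 1.57, -0.624]
wrist_force: [-0.0, 0.0, 0.8]
width: 0.0437
```

Call:
carry_out:
  targets:
    - [1,0.4,0,0,0]
    - [1,0.4,0,0,0]
    - [1,0.4,0,0,0]
    - [1,0,0,0,0]

```text
time: 45.55
tool_pos: [0.5143, -0.089, 0.1051]
ee_rot: [-1.317, 1.57, 3.042]
wrist_force: [-0.4, -0.4, -0.8]
width: 0.0439
```

Call:
carry_out:
  targets:
    - [1,0.6,0,0,0]
    - [1,0.6,0,0,0]
    - [1,0.4,0,0,0]
    - [1,0,0,0,0]

```text
time: 45.95
tool_pos: [0.5141, -0.0889, 0.0889]
ee_rot: [-1.289, 1.569, 3.071]
wrist_force: [0.4, -1.4, -1.8]
width: 0.0438
```

```bash
python3 q.py
```

```text
45.95 yaw -20.19 T [-0.279 -0.006  0.013] jt6 0.001 F [ 0.4 -1.4 -1.8] w 0.0438 z [ 0.5141 -0.0889  0.0889]
```

Call:
carry_out:
  targets:
    - [0.4,0,0,0,0]
    - [0.4,0,0,0,0]
    - [0.4,0,0,0,0]
    - [0.4,-2,0,0,0]
    - [0.3,-4,0,0,0]
    - [0.3,-4,0,0,0]
    - [0.3,-2,0,0,0]
    - [0.3,0,0,0,0]

```text
time: 46.75
tool_pos: [0.5167, -0.0894, 0.2146]
ee_rot: [1.665, 1.562, -0.258]
wrist_force: [0.4, -0.2, 0.2]
width: 0.0658
```

```bash
python3 - <<'E'
from h import *
snap('top','t13');snap('scene','s13')
T_=np.median([load(f)['im'] for f in('t0','t1','t2','t7','t8','t9','t10','t11','t13')],0).astype(np.uint8)
S_=np.median([load(f)['im'] for f in('s0','s4','s7','s8','s9','s11','s13')],0).astype(np.uint8)
a=cv2.resize(T_[85:310,100:440],None,fx=2.35,fy=1.6,interpolation=cv2.INTER_CUBIC)
a=cv2.resize(T_[85:310,100:440],(574,380),interpolation=cv2.INTER_CUBIC)
b=cv2.resize(load('s13')['im'][160:250,230:320],(226,226),interpolation=cv2.INTER_CUBIC)
c=cv2.resize(S_[200:420,0:480],(480,220),interpolation=cv2.INTER_CUBIC)
d=cv2.resize(load('t13')['im'][140:215,180:290],(320,218),interpolation=cv2.INTER_CUBIC)
o=np.zeros((600,800,3),np.uint8);o[:380,:574]=a;o[:226,574:]=b;o[380:,:480]=c;o[382:,480:]=d
cv2.imwrite('pics/c14.png',o[:,:,::-1])
g=cv2.cvtColor(load('s13')['im'],cv2.COLOR_RGB2GRAY)
for z in(.076,.084,.092):print(z,w2px('s13',np.r_[.5137-.0225*.5117,-.0896+.0225*.859,z]))
print(list(enumerate(g[210:235,269],210)))
print(w2px('s0',[.458,.377,.005]),w2px('t0',[.458,.377,.005]))
E
```

```text
0.076 [268.58784828 227.29861224]
0.084 [268.55630707 224.8675464 ]
0.092 [268.52455928 222.42140088]
[(210, np.uint8(137)), (211, np.uint8(140)), (212, np.uint8(154)), (213, np.uint8(158)), (214, np.uint8(144)), (215, np.uint8(136)), (216, np.uint8(132)), (217, np.uint8(132)), (218, np.uint8(134)), (219, np.uint8(133)), (220, np.uint8(135)), (221, np.uint8(128)), (222, np.uint8(110)), (223, np.uint8(84)), (224, np.uint8(73)), (225, np.uint8(74)), (226, np.uint8(72)), (227, np.uint8(74)), (228, np.uint8(79)), (229, np.uint8(93)), (230, np.uint8(103)), (231, np.uint8(107)), (232, np.uint8(98)), (233, np.uint8(91)), (234, np.uint8(93))]
[172.00881817 355.74855327] [134.85250003 221.42499291]
```

View pics/c14.png

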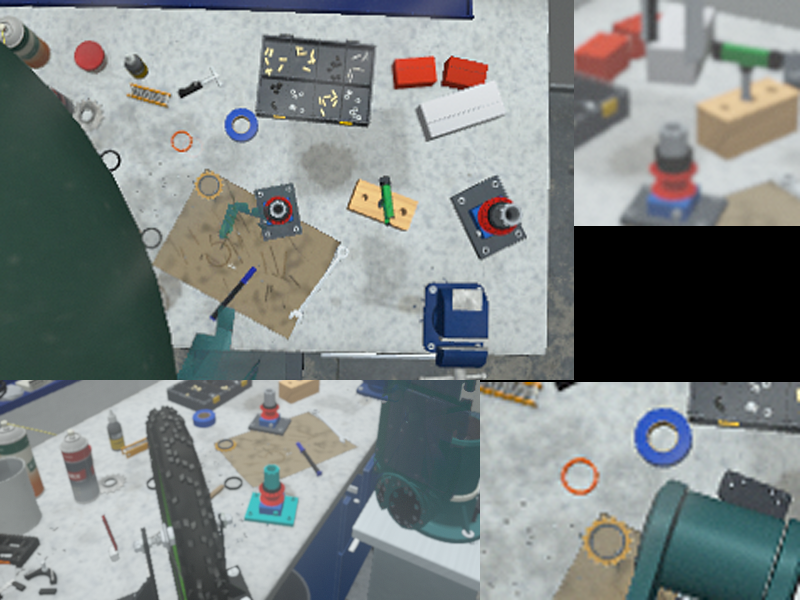

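```bash
cat > ring.py <<'E'
from h import *
def find(f):
    im=load(f)['im']; h=cv2.cvtColor(im,cv2.COLOR_RGB2HSV).astype(int)
    for n,lo,hi,smin,p,z in(('cog',14,24,90,(.5661,.0591),.003),('orange',4,12,120,(.6577,.1217),.006)):
        m=(h[:,:,0]>=lo)&(h[:,:,0]<=hi)&(h[:,:,1]>smin); u0,v0=w2px(f,[*p,z]).astype(int)
        k=np.zeros_like(m);k[v0-14:v0+15,u0-14:u0+15]=1;m&=k
        v,u=np.nonzero(m)
        if len(u)<6: print(n,f,'few',len(u));continue
        (cx,cy),r=cv2.minEnclosingCircle(np.c_[u,v].astype(np.float32)); print(n,f,len(u),px2w(f,(cx,cy),z).round(4),px2w(f,(u.mean(),v.mean()),z).round(4),r)
import sys
for f in sys.argv[1:]: find(f)
E
python3 ring.py t0 t13; python3 - <<'E'
from h import *
plan(.5661,.0591,.1,-20)
E
```

```text
cog t0 74 [0.5653 0.0605 0.003 ] [0.5635 0.0601 0.003 ] 8.421355247497559
orange t0 41 [0.6585 0.1212 0.006 ] [0.6598 0.1209 0.006 ] 6.185706615447998
cog t13 76 [0.5653 0.0605 0.003 ] [0.5641 0.0601 0.003 ] 8.421355247497559
orange t13 42 [0.6449 0.0968 0.006 ] [0.645  0.0957 0.006 ] 6.082862854003906
t 46.85 pos [ 0.5145 -0.0888  0.2096] yaw(y) -20.18 j6 0.073 F [ 0.8 -0.2 -0.3] w 0.0661 tilt 0.0
 shift cm [ 10.96  -0.26 -15.66]
 turn -0.18 (+-180)
```

The orange spacer has been knocked to about (0.645, 0.097). The cog has not moved, so I'll pick it up now.

Call:
carry_out:
  targets:
    - [0.3,0,-0.06,-3.9,0]
    - [0.3,0,-0.07,-3.9,0]
    - [0.3,0,-0.07,-3.9,0]
    - [0.3,0,-0.06,-3.9,0]
    - [0.3,4,0,0,0]
    - [0.3,5,0,0,0]
    - [0.3,5,0,0,0]
    - [0.3,3,0,0,0]
    - [0.3,1,0,0,0]
    - [0.3,1,0,0,0]
    - [0.3,0,0,0,0]
    - [0.3,0,0,0,0]

```text
time: 48.05
tool_pos: [0.5673, 0.0584, 0.0216]
ee_rot: [1.918, 1.568, -0.005]
wrist_force: [1.0, -0.1, -0.2]
width: 0.0659
```

```bash
python3 - <<'E'
from h import *
plan(.5658,.0597,.0052,-20)
E
```

```text
t 48.05 pos [0.5673 0.0584 0.0216] yaw(y) -20.19 j6 0.356 F [ 1.  -0.1 -0.2] w 0.0659 tilt 0.17
 shift cm [ 1.64 -0.19 -0.07]
 turn -0.19 (+-180)
```

Call:
carry_out:
  targets:
    - [0.3,0.8,-0.19,-0.07,0]
    - [0.3,0.7,0,0,0]
    - [0.3,0,0,0,0]
    - [0.3,0,0,0,0]

```text
time: 48.45
tool_pos: [0.5643, 0.0597, 0.0048]
ee_rot: [-0.936, 1.57, -2.859]
wrist_force: [-0.8, 0.1, 0.3]
width: 0.0654
```

Call:
carry_out:
  targets:
    - [1,0,0,0,0]
    - [1,0,0,0,0]
    - [1,0,0,0,0]
    - [1,0,0,0,0]
    - [1,0,0,0,0]
    - [1,0,0,0,0]
    - [1,0,0,0,0]

```text
time: 49.15
tool_pos: [0.5648, 0.0596, 0.0052]
ee_rot: [1.7, 1.57, -0.223]
wrist_force: [0.8, -0.3, 1.0]
width: 0.0439
```

```bash
python3 q.py
```

```text
49.15 yaw -20.19 T [-0.051 -0.162  0.055] jt6 -0.001 F [ 0.8 -0.3  1. ] w 0.0439 z [0.5648 0.0596 0.0052]
```

Call:
carry_out:
  targets:
    - [1,-1,0,0,0]
    - [1,-2,0,0,0]
    - [1,-4,0,0,0]
    - [1,-5,0,0,0]
    - [1,-5,0,0,0]
    - [1,0,0,0,0]
    - [1,0,0,0,0]

```text
time: 49.85
tool_pos: [0.5651, 0.0598, 0.1772]
ee_rot: [1.924, 1.567, 0.001]
wrist_force: [0.2, -0.9, -1.3]
width: 0.0437
```

```bash
python3 q.py; python3 - <<'E'
from h import *
plan(.5137,-.0896,.175,-20)
E
```

```text
49.85 yaw -20.18 T [-0.008 -0.031  0.002] jt6 0.002 F [ 0.2 -0.9 -1.3] w 0.0437 z [0.5651 0.0598 0.1772]
t 49.85 pos [0.5651 0.0598 0.1772] yaw(y) -20.18 j6 0.358 F [ 0.2 -0.9 -1.3] w 0.0437 tilt 0.22
 shift cm [ 0.2   0.33 15.8 ]
 turn -0.18 (+-180)
```

Call:
carry_out:
  targets:
    - [1,0,0.08,3.95,0]
    - [1,0,0.08,3.95,0]
    - [1,0,0.08,3.95,0]
    - [1,0,0.08,3.95,0]
    - [1,0,0,0,0]
    - [1,0,0,0,0]
    - [1,0,0,0,0]

```text
time: 50.55
tool_pos: [0.5124, -0.0887, 0.1734]
ee_rot: [-1.693, 1.568, 2.667]
wrist_force: [-0.3, 0.2, -0.4]
width: 0.0443
```

```bash
python3 - <<'E'
from h import *
plan(.5139,-.0892,.13,-20)
snap('scene','s14');o,R=st();p=o['tool_pos']
h=cv2.cvtColor(load('s14')['im'],cv2.COLOR_RGB2HSV).astype(int)
print('tcp',w2px('s14',p),'cog c',w2px('s14',p-[0,0,.004]))
r=np.array([-.859,-.512,0]);d=np.r_[-.5117,.859,0]
for nm,q in(('L',-r),('R',r),('front',d)):print(nm,w2px('s14',p-[0,0,.004]+q*.0315))
m=(h[:,:,0]>=12)&(h[:,:,0]<=26)&(h[:,:,1]>80);m[:185]=0;m[207:]=0;m[:,:240]=0;m[:,300:]=0
v,u=np.nonzero(m);print(len(u),u.min(),u.max(),v.min(),v.max(),u.mean(),v.mean())
E
```

```text
t 50.55 pos [ 0.5124 -0.0887  0.1734] yaw(y) -20.14 j6 0.071 F [-0.3  0.2 -0.4] w 0.0443 tilt 0.17
 shift cm [4.34 0.17 0.  ]
 turn -0.14 (+-180)
tcp [268.47876114 193.17198801] cog c [268.49506364 194.4634276 ]
L [257.21782326 194.4441844 ]
R [279.77140569 194.48238795]
front [268.20278902 199.50121892]
77 241 298 193 206 261.85714285714283 200.25974025974025
```

Contaminated mask (block and card share the hue). Descending under force watch.

Call:
carry_out:
  targets:
    - [1,2,0.1,0,0]
    - [1,2,0,0,0]
    - [1,0.6,0,0,0]
    - [1,0.4,0,0,0]
    - [1,0.4,0,0,0]
    - [1,0,0,0,0]

```text
time: 51.2
tool_pos: [0.5141, -0.0898, 0.1212]
ee_rot: [1.478, 1.57, -0.445]
wrist_force: [-0.4, -0.3, -0.5]
width: 0.0434
```

```bash
python3 q.py
```

```text
51.2 yaw -20.16 T [-0.026 -0.031 -0.081] jt6 0.001 F [-0.4 -0.3 -0.5] w 0.0434 z [ 0.5141 -0.0898  0.1212]
```

Call:
carry_out:
  targets:
    - [1,0.4,0,0,0]
    - [1,0.4,0,0,0]
    - [1,0.2,0,0,0]
    - [1,0,0,0,0]

```text
time: 51.6
tool_pos: [0.5136, -0.09, 0.1106]
ee_rot: [-1.394, 1.57, 2.966]
wrist_force: [0.3, 0.5, -1.9]
width: 0.0435
```

```bash
python3 q.py
```

```text
51.6 yaw -20.2 T [-0.003 -0.028 -0.014] jt6 0.0 F [ 0.3  0.5 -1.9] w 0.0435 z [ 0.5136 -0.09    0.1106]
```

Call:
carry_out:
  targets:
    - [1,0.5,0,0,0]
    - [1,0.4,0,0,0]
    - [1,0.25,0,0,0]
    - [1,0,0,0,0]

```text
time: 52.0
tool_pos: [0.5135, -0.0899, 0.0987]
ee_rot: [-1.442, 1.57, 2.918]
wrist_force: [0.2, 0.3, -0.9]
width: 0.0438
```

Call:
carry_out:
  targets:
    - [0.4,0,0,0,0]
    - [0.4,0,0,0,0]
    - [0.4,0,0,0,0]
    - [0.4,-2,0,0,0]
    - [0.3,-4,0,0,0]
    - [0.3,-4,0,0,0]
    - [0.3,0,0,-5,0]
    - [0.3,0,0,-5,0]
    - [0.3,0,0,-4,0]
    - [0.3,0,0,0,0]
    - [0.3,0,0,0,0]

```text
time: 53.1
tool_pos: [0.5623, 0.0419, 0.1994]
ee_rot: [0.099, 1.57, -1.822]
wrist_force: [0.2, 0.3, -0.2]
width: 0.0658
```

```bash
python3 - <<'E'
from h import *
f='t15';snap('top',f);snap('scene','s15')
im=load(f)['im'];h=cv2.cvtColor(im,cv2.COLOR_RGB2HSV).astype(int)
m=((h[:,:,0]>=4)&(h[:,:,0]<=12)&(h[:,:,1]>120)).astype(np.uint8)
n,l,s,c=cv2.connectedComponentsWithStats(m)
for i in range(1,n):
    if s[i,4]>12: print('orange',s[i],px2w(f,s[i,:2]+s[i,2:4]/2-.5,.006).round(4))
h=cv2.cvtColor(load('s15')['im'],cv2.COLOR_RGB2HSV).astype(int)
g=load('s15')['im']
for v in range(204,230):print(v,[tuple(int(t) for t in g[v,u]) for u in(262,269,276)])
r=np.array([-.859,-.512,0]);d=np.r_[-.5117,.859,0];p=np.array([.5137,-.0896,0])
for z,rr in((.092,.0315),(.095,.0315),(.101,.0225),(.12,.017)):print(z,[w2px('s15',p+[0,0,z]+q*rr).round(1) for q in(-r,r,d)])
plan(.645,.0965,.1,-20)
E
```

```text
orange [174  56  18  20 237] [1.0404 0.2327 0.006 ]
orange [125 110   4   8  15] [0.8532 0.4308 0.006 ]
orange [333 119  26  18 369] [ 0.8252 -0.3755  0.006 ]
orange [362 118  27  19 341] [ 0.8322 -0.4855  0.006 ]
204 [(193, 198, 197), (192, 196, 197), (192, 197, 197)]
205 [(190, 195, 195), (194, 200, 199), (191, 196, 196)]
206 [(191, 196, 196), (192, 198, 198), (190, 194, 194)]
207 [(191, 197, 196), (188, 193, 194), (190, 194, 194)]
208 [(189, 196, 196), (175, 181, 184), (187, 192, 191)]
209 [(187, 193, 193), (151, 156, 160), (188, 193, 193)]
210 [(189, 195, 194), (133, 139, 141), (187, 192, 192)]
211 [(188, 192, 192), (135, 140, 145), (188, 191, 191)]
212 [(183, 188, 187), (152, 158, 162), (183, 188, 186)]
213 [(180, 183, 180), (154, 159, 163), (178, 184, 182)]
214 [(172, 171, 163), (141, 146, 149), (164, 165, 163)]
215 [(163, 156, 140), (131, 136, 139), (145, 143, 136)]
216 [(150, 138, 118), (129, 134, 137), (128, 123, 114)]
217 [(147, 132, 110), (127, 134, 136), (118, 112, 108)]
218 [(152, 130, 96), (130, 132, 137), (119, 110, 101)]
219 [(167, 138, 89), (116, 121, 126), (141, 121
[... 264 characters left out ...]
2, 79)]
225 [(137, 83, 81), (77, 77, 72), (109, 72, 70)]
226 [(155, 73, 74), (70, 73, 72), (126, 77, 74)]
227 [(168, 74, 72), (71, 70, 70), (139, 74, 68)]
228 [(185, 85, 80), (90, 72, 72), (158, 79, 77)]
229 [(187, 97, 95), (133, 76, 73), (165, 92, 89)]
0.092 [array([257.8, 218.5]), array([279.7, 218.6]), array([268.4, 224. ])]
0.095 [array([257.8, 217.6]), array([279.7, 217.7]), array([268.4, 223.1])]
0.101 [array([260.9, 215.8]), array([276.5, 215.8]), array([268.5, 219.7])]
0.12 [array([262.7, 210. ]), array([274.6, 210. ]), array([268.5, 212.8])]
t 53.2 pos [0.562  0.0405 0.1995] yaw(y) -20.23 j6 0.325 F [ 0.6 -0.7  0.3] w 0.066 tilt 0.04
 shift cm [ 9.95  5.85 -8.13]
 turn -0.23 (+-180)
```

Call:
carry_out:
  targets:
    - [0.3,0,0,5,0]
    - [0.3,0,0,5,0]
    - [0.3,0,0,4,0]
    - [0.3,0,0,0,0]

```text
time: 53.6
tool_pos: [0.5119, -0.0955, 0.1999]
ee_rot: [0.315, 1.568, -1.617]
wrist_force: [0.5, -0.0, -0.5]
width: 0.0662
```

```bash
python3 - <<'E'
from h import *
f='t16';snap('top',f)
im=load(f)['im'];h=cv2.cvtColor(im,cv2.COLOR_RGB2HSV).astype(int)
m=((h[:,:,0]>=4)&(h[:,:,0]<=13)&(h[:,:,1]>100)).astype(np.uint8)
n,l,s,c=cv2.connectedComponentsWithStats(m)
for i in range(1,n):
    q=px2w(f,s[i,:2]+s[i,2:4]/2-.5,.006)
    if s[i,4]>8 and q[0]<.8: print('orange',s[i],q.round(4))
plan(.645,.0965,.2,-20)
E
python3 ring.py t16
```

```text
orange [208 166  13  13  47] [0.6449 0.0968 0.006 ]
t 53.65 pos [ 0.5127 -0.0932  0.1999] yaw(y) -20.56 j6 0.07 F [-0.7  0.8 -0.5] w 0.0661 tilt 0.05
 shift cm [-2.000e-02  5.720e+00 -2.241e+01]
 turn -0.56 (+-180)
cog t16 few 0
orange t16 41 [0.6449 0.0968 0.006 ] [0.6446 0.0959 0.006 ] 6.082862854003906
```

Call:
carry_out:
  targets:
    - [0.3,0,1.19,-4.41,0]
    - [0.3,0,1.19,-4.41,0]
    - [0.3,0,1.19,-4.41,0]
    - [0.3,0,1.19,-4.41,0]
    - [0.3,0,1.19,-4.41,0]
    - [0.3,4,0,0,0]
    - [0.3,5,0,0,0]
    - [0.3,5,0,0,0]
    - [0.3,2,0,0,0]
    - [0.3,1,0,0,0]
    - [0.3,0.8,0,0,0]
    - [0.3,0,0,0,0]
    - [0.3,0,0,0,0]

```text
time: 54.95
tool_pos: [0.6472, 0.0965, 0.0236]
ee_rot: [1.988, 1.567, 0.064]
wrist_force: [-0.0, 0.5, 0.1]
width: 0.0654
```

```bash
python3 - <<'E'
from h import *
plan(.645,.0965,.0025,-20)
E
```

```text
t 54.95 pos [0.6472 0.0965 0.0236] yaw(y) -20.19 j6 0.414 F [-0.   0.5  0.1] w 0.0654 tilt 0.21
 shift cm [ 2.11 -0.22  0.08]
 turn -0.19 (+-180)
```

Call:
carry_out:
  targets:
    - [0.3,1,-0.15,0.05,0]
    - [0.3,1,0,0,0]
    - [0.3,0,0,0,0]
    - [0.3,0,0,0,0]

```text
time: 55.35
tool_pos: [0.6439, 0.0964, 0.001]
ee_rot: [-1.066, 1.57, -2.989]
wrist_force: [0.0, -0.2, -0.3]
width: 0.0661
```

```bash
python3 q.py
```

```text
55.35 yaw -20.19 T [-0.04  -0.059 -0.021] jt6 0.0 F [ 0.  -0.2 -0.3] w 0.0661 z [0.6439 0.0964 0.001 ]
```

Call:
carry_out:
  targets:
    - [1,0,0,0,0]
    - [1,0,0,0,0]
    - [1,0,0,0,0]
    - [1,0,0,0,0]
    - [1,0,0,0,0]
    - [1,0,0,0,0]
    - [1,0,0,0,0]

```text
time: 56.05
tool_pos: [0.6442, 0.0964, 0.0015]
ee_rot: [0.895, 1.571, -1.029]
wrist_force: [-0.2, 0.3, -0.3]
width: 0.0435
```

Call:
carry_out:
  targets:
    - [1,-1,0,0,0]
    - [1,-2,0,0,0]
    - [1,-4,0,0,0]
    - [1,-5,0,0,0]
    - [1,-5,0,0,0]
    - [1,0,0,0,0]
    - [1,0,0,0,0]

```text
time: 56.75
tool_pos: [0.6454, 0.0966, 0.1749]
ee_rot: [1.974, 1.565, 0.051]
wrist_force: [-0.3, -1.0, -0.7]
width: 0.044
```

```bash
python3 - <<'E'
from h import *
plan(.5138,-.0896,.175,-20)
E
```

```text
t 56.75 pos [0.6454 0.0966 0.1749] yaw(y) -20.19 j6 0.414 F [-0.3 -1.  -0.7] w 0.044 tilt 0.34
 shift cm [-0.09 -5.93 22.01]
 turn -0.19 (+-180)
```

Call:
carry_out:
  targets:
    - [1,0,-1.17,4.4,0]
    - [1,0,-1.17,4.4,0]
    - [1,0,-1.17,4.4,0]
    - [1,0,-1.17,4.4,0]
    - [1,0,-1.17,4.4,0]
    - [1,1.5,0,0,0]
    - [1,0,0,0,0]
    - [1,0,0,0,0]

```text
time: 57.55
tool_pos: [0.5129, -0.0888, 0.1546]
ee_rot: [-1.664, 1.567, 2.696]
wrist_force: [0.6, -0.4, -0.4]
width: 0.0437
```

```bash
python3 - <<'E'
from h import *
plan(.5138,-.0896,.12,-20)
snap('scene','s17');o,R=st();p=o['tool_pos']
h=cv2.cvtColor(load('s17')['im'],cv2.COLOR_RGB2HSV).astype(int)
m=((h[:,:,0]<=14)&(h[:,:,1]>110));m[:180]=0;m[212:]=0;m[:,:255]=0;m[:,285:]=0
v,u=np.nonzero(m);print(len(u),u.min(),u.max(),v.min(),v.max())
d=np.r_[-.5117,.859,0]
for q,z in((.0205,.0045),(-.0205,.0045)):print(w2px('s17',p+d*q+[0,0,z]))
for uu in(266,268,270): print(uu,v[u==uu])
E
```

```text
t 57.55 pos [ 0.5129 -0.0888  0.1546] yaw(y) -20.14 j6 0.071 F [ 0.6 -0.4 -0.4] w 0.0437 tilt 0.21
 shift cm [3.46 0.13 0.04]
 turn -0.14 (+-180)
14 255 266 180 197
[268.15039228 200.84781791]
[268.52504895 194.37684093]
266 [195 196]
268 []
270 []
```

Call:
carry_out:
  targets:
    - [1,1.5,0.08,0.04,0]
    - [1,1,0,0,0]
    - [1,0.5,0,0,0]
    - [1,0.4,0,0,0]
    - [1,0.4,0,0,0]
    - [1,0,0,0,0]

```text
time: 58.2
tool_pos: [0.5138, -0.0904, 0.1179]
ee_rot: [-1.447, 1.57, 2.913]
wrist_force: [0.1, 0.5, -0.1]
width: 0.0439
```

```bash
python3 q.py
```

```text
58.2 yaw -20.19 T [-0.058 -0.057  0.001] jt6 0.001 F [ 0.1  0.5 -0.1] w 0.0439 z [ 0.5138 -0.0904  0.1179]
```

Call:
carry_out:
  targets:
    - [1,0.3,0,0,0]
    - [1,0.3,0,0,0]
    - [1,0,0,0,0]

```text
time: 58.5
tool_pos: [0.5138, -0.0905, 0.1121]
ee_rot: [-1.372, 1.57, 2.988]
wrist_force: [0.1, 0.2, -0.1]
width: 0.0439
```

```bash
python3 q.py
```

```text
58.5 yaw -20.19 T [-0.03  -0.029  0.007] jt6 0.001 F [ 0.1  0.2 -0.1] w 0.0439 z [ 0.5138 -0.0905  0.1121]
```

Call:
carry_out:
  targets:
    - [1,0.4,0,0,0]
    - [1,0.4,0,0,0]
    - [1,0,0,0,0]
    - [0.4,0,0,0,0]
    - [0.4,0,0,0,0]
    - [0.4,0,0,0,0]
    - [0.4,-2,0,0,0]
    - [0.3,-4,0,0,0]
    - [0.3,-4,0,0,0]
    - [0.3,-2,0,5,0]
    - [0.3,0,-4,5,0]
    - [0.3,0,-4,5,0]
    - [0.3,0,-4,5,0]
    - [0.3,0,-4,0,0]
    - [0.3,0,0,0,0]
    - [0.3,0,0,0,0]

```text
time: 60.1
tool_pos: [0.3321, -0.1981, 0.2237]
ee_rot: [1.343, 1.568, -0.581]
wrist_force: [0.5, 0.2, 0.4]
width: 0.0659
```

```bash
python3 q.py; python3 key.py 18 | grep -E '^[ts](0|18) '; python3 - <<'E'
from h import *
f='s18';g=load(f)['im']
for v in range(207,230):print(v,[tuple(int(t) for t in g[v,u]) for u in(262,265,269,273,276)])
r=np.array([-.859,-.512,0]);d=np.r_[-.5117,.859,0];p=np.array([.5137,-.0896,0])
for z,rr in((.092,.0315),(.095,.0315),(.101,.0225),(.107,.0225)):print(z,[w2px(f,p+[0,0,z]+q*rr).round(1) for q in(-r,r,d)])
h=cv2.cvtColor(load('t18')['im'],cv2.COLOR_RGB2HSV).astype(int)
m=((h[:,:,0]>=4)&(h[:,:,0]<=13)&(h[:,:,1]>100)).astype(np.uint8)
n,l,s,c=cv2.connectedComponentsWithStats(m)
for i in range(1,n):
    q=px2w('t18',s[i,:2]+s[i,2:4]/2-.5,.106)
    if s[i,4]>5 and q[0]<.8: print('orange',s[i],q.round(4))
m=((h[:,:,0]>=14)&(h[:,:,0]<=24)&(h[:,:,1]>110)).astype(np.uint8);m[:190]=0;m[228:]=0;m[:,:248]=0;m[:,284:]=0
v,u=np.nonzero(m);print('gold',len(u),u.min(),u.max(),v.min(),v.max(),px2w('t18',((u.min()+u.max())/2,(v.min()+v.max())/2),.095))
E
```

```text
60.1 yaw -20.24 T [ 0.002 -0.074  0.001] jt6 -0.009 F [0.5 0.2 0.4] w 0.0659 z [ 0.3321 -0.1981  0.2237]
t0 ((np.float64(329.85858585858585), np.float64(204.24242424242425)), array([ 0.5340526 , -0.30475807]), np.float64(141.36554037166397), 99)
t18 ((np.float64(329.08181818181816), np.float64(203.4181818181818)), array([ 0.53669069, -0.30210054]), np.float64(-171.8535898989271), 110)
s0 ((np.float64(298.4567901234568), np.float64(180.02469135802468)), array([ 0.54082866, -0.31649494]), np.float64(129.26964774342187), 81)
s18 ((np.float64(297.72661870503595), np.float64(181.32374100719426)), array([ 0.53781298, -0.30598787]), np.float64(154.9416579177996), 139)
207 [(190, 195, 195), (189, 193, 193), (189, 194, 196), (190, 194, 194), (190, 194, 194)]
208 [(190, 195, 195), (185, 191, 192), (174, 181, 183), (187, 192, 194), (188, 193, 192)]
209 [(188, 194, 194), (176, 182, 184), (152, 158, 161), (181, 188, 190), (187, 193, 192)]
210 [(190, 195, 195), (168, 175, 178), (134, 139, 143), (172, 179, 182), (188, 193, 193)]
211 [(189, 191, 190), (164, 171, 175), (135, 139, 143), (164, 171, 174
[... 1306 characters left out ...]
8, 75), (85, 77, 75), (67, 68, 66), (78, 73, 71), (139, 74, 73)]
228 [(183, 82, 78), (125, 77, 75), (89, 74, 73), (115, 77, 76), (159, 82, 79)]
229 [(188, 99, 96), (164, 76, 74), (135, 80, 76), (153, 76, 72), (167, 93, 88)]
0.092 [array([257.8, 218.5]), array([279.7, 218.6]), array([268.4, 224. ])]
0.095 [array([257.8, 217.6]), array([279.7, 217.7]), array([268.4, 223.1])]
0.101 [array([260.9, 215.8]), array([276.5, 215.8]), array([268.5, 219.7])]
0.107 [array([260.8, 214. ]), array([276.5, 214. ]), array([268.5, 217.8])]
orange [333 118  26  20 377] [ 0.7994 -0.3566  0.106 ]
orange [258 203  13  13  46] [ 0.5126 -0.088   0.106 ]
gold 102 256 273 200 218 [ 0.513171   -0.08963105  0.095     ]
```

```bash
python3 -c "
from h import *
print(robot.close_job())"
```

```text
the job is handed in; nothing more can be done
None
```

The whole sequence is done and handed in at about 60 s of the 210 s. It gave no verdict, and I could not rule out an extra spacer hidden from both cameras.

**What I did**
- I took the hex key from its block and felt it into the socket. It bottomed out about 11 mm deep.
- I turned the bolt clockwise until 0.36 to 0.43 N m held without the arm moving. The bolt itself resists with only 0.08 N m, so I took that as the dead stop.
- I stood the key back in its block. It first ended up leaning about 0.12 rad, so I regripped it, straightened it against the hole wall and released it again.
- I fitted two black wide spacers, then the gold cog, then one orange spacer. The orange one had been knocked about 28 mm aside; I saw that and picked it up from its new place.

**What the last checks showed**
- **Stack:** seen from the side, each layer is level and at the expected height. From above, the cog is within about 1 mm of the axis and the orange spacer within about 2 mm.
- **Key:** it has not moved since I released it. Its handle is about 4 mm from where it started, which fits standing upright off-centre in the wide hole. At worst that is a 0.07 rad lean, under the 0.1 limit.
- **Robot:** the arm is clear, and I saw no sign that it touched any of the bystanders.

**Doubts**
- **Bolt:** the key turned about 160° before the stop, more than the 92° the bolt should need. It may have skipped one flat near an earlier stop. The final torque still says the bolt is at its stop.
- **Hidden area:** one patch of the bench is covered by the wheel in one camera and the lamp in the other, so it could not be searched. I saw only two wide and one narrow spacer, and a further one there would have been missed.

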